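Check-weigh a portion of caramels on the arrested beam scale

ROBOT

A 7-joint arm with a two-finger parallel gripper is mounted at the origin on a cart in front of the work surface, level with it; the furniture and walls round the work are solid. World frame = base frame: x ahead of the robot, y to its left, z up, the work surface at z = 0. Lengths are in m, angles in rad, forces in N, time in s.
With the tool pointing down it reaches from about 0.4 to 0.85 m from the base axis. Payload 10.4 kg.
Tool frame: the origin (TCP) lies midway between the tips of the shut fingers; the grasp point (between the pads) lies 19 mm behind it (env.grip_point_offset is the distance from the TCP to the grasp point, in m); z points along the fingers, y is the direction in which the jaws open and shut (so a half turn about z gives the same grasp; the last joint's range is limited). The gripper opens to 85 mm and grips with 20 to 120 N. Pads are 22 mm wide; open, the fingers measure 114 mm over their backs; the gripper's body (76 mm by 85 mm) begins 54 mm behind the grasp point. The pads swing forward as they close: fully open they stand 13 mm farther back than shut.
Start: joints at [-1.179, 0.332, -0.065, 1.46, 0.022, 1.35, -0.088], TCP at [0.252, 0.572, 0.231] pointing down, gripper open.
Joint ranges: [-2.6, 2.6], [-0.5, 2.12], [-1.47, 1.34], [0.16, 2.42], [-1.27, 4.41], [0.06, 2.06], [-2.6, 2.6]. Speed limits (rad/s): [2.22, 2.22, 2.79, 2.79, 3.14, 3.14, 3.14].

INTERFACE

Orientations are given as a unit quaternion [x, y, z, w].
In Python, from bench import env, capture, camera_params, job gives the robot as it stands.
- The arm moves only by the tool step_arm, never from a script. Its argument "steps" is one flat list of numbers, 7 for each row, row after row: the turn, a rotation vector about the world's x, y, z in degrees, then the shift along the world's x, y, z in mm, then the opening, from 0 (shut) to 1 (fully open). In form: [rx, ry, rz, dx, dy, dz, fingers, rx, ry, rz, dx, dy, dz, fingers, ...]. A call has 1 to 12 rows; each row shifts and turns the commanded pose from where the row before left it; what a row does not reach is not made up. A row lasts 1/10 s, in which the tool goes at most 50 mm and 8.59 degrees, less where a joint would pass 70% of its speed; a pose out of reach is approached as far as the arm can. A call with a gripper value outside its range is refused whole. The fingers move at their own pace and stop on an object; the grip force is fixed at half the most. Time passes only in rows, so rows that do not move let the fingers close. It gives the time, the measured TCP pose, the force and the opening at its end, in the units of the state.
- env.observe(): the state, without advancing time (a new reading comes with each control period).
- capture(name): name is "side" or "top" or "wrist"; returns the picture (480x640x3 uint8, red, green, blue); there is no depth.
- camera_params(name): a dict with "fovy" (degrees; the focal length in pixels is half the picture's height over the tangent of half this angle, whatever the lens; pixels are square), "cx", "cy" (the principal point, pixels), "camera_from_world" (4x4, takes a point from world to camera coordinates); the wrist camera has in their place "hand_eye" (4x4, takes a point from camera to tool coordinates, whose origin is the TCP and whose axes are the flange's). Camera axes: x right, y down, z forward; pixel columns grow to the right and rows downward; lengths in m; the calibration is good to about 2 mm. A picture is of the moment at which its call begins: read the wrist's pose just before it. camera_params takes no time and is no camera call.
- job.finish_job(): hands the job in, once; it reports no verdict.
The state is a dict: "time": time; "joints": joint angles; "qvel": joint speeds; "joint_torque": joint torques, N m; "ee_pos": TCP position; "eef_rot": TCP orientation; "ft_force": force on the tool from outside, world axes, zero at the start; "torque": the same for the moment, N m; "gripper_width": opening from 0.0 (shut) to 1.0 (fully open).
Only numpy, scipy, OpenCV 4.12 (cv2) and the standard library are available. Lean on these libraries where they do the work, as an engineer would, in place of code of your own. Each camera call takes 0.05 s, during which the arm holds its last target.

TASK

Check-weigh the caramels: while the beam scale is arrested, put every small weight into the square pan on the left, pour all the caramels from the white scoop into the metal tray on the right, and stand the empty scoop upright back on the counter. Then swing the red-knobbed lever all the way over to free the beam, let go of it, and wait until the tray side has sunk and settled; swing the lever fully back so that the beam is held level again, and only then lift the tray with its caramels off and set it down on the middle of the wooden board, leaving the weights in their pan. Never handle the tray or the scoop while the beam is free, and do not disturb the bell, the card holder or the marker.

Things in the scene. Friction and masses are not known exactly. Their poses are not given: they have to be found in the camera images.
- scale: fixed beam scale, white base 150 x 330 x 16 mm, blue beam along its y on a pivot 68 mm up. Origin on the counter under its centre; x points away from the robot, y left. Square weight pan at y = +120 mm; at y = -120 mm the flat tray pan (inside 132 x 70 mm, rim 6 mm, floor 80 mm up when level) with the tray. A white dial plate 70 mm wide at x = +45 mm is its highest part, 120 mm
- arrest_lever (a joint): arrest lever angle (rad): 0 = arrested (lever leans to the robot, two prongs hold the beam level), 0.87 = fully over, beam free (lever nearly upright). Stays where left; 1.5 to 2 N at the knob moves it. Starts within 0.08 of arrested. Its axis runs along the scale's y through the point x = -30 mm, 35 mm up, in the scale's frame
- lever_knob (a point): centre of the lever's red knob: a round bar 18 mm thick, 26 mm long along the scale's y; can be pinched from above by its flat ends and turns between the fingers. It circles the lever's axis at radius 90 mm: arrested it is 78 mm nearer the robot and 45 mm higher than the axis, free 16 mm nearer and 89 mm higher
- beam (a joint): angle of the beam (rad): 0 level, +0.1 tray side (right) fully down on its stop, -0.1 weight side fully down. The empty tray is counterpoised; each weight is 30 g and each caramel 20 g, so the whole portion outweighs all the weights
- weight_pan (a point): centre of the floor of the left, steel weight pan on the beam: inside 100 mm along the scale's x and 68 mm along y, rim 16 mm high and 3 mm thick; floor 80 mm above the counter when level. Tilts with the beam
- tray_mid (a point): centre (half-way up) of the loose open steel weighing tray: 126 mm long along its x, 64 mm wide along its y, 45 mm high, walls and floor 3 mm; 120 g. Its x lies along the scale's x at the start. Can be gripped across its 64 mm width
- scoop_grip (a point): centre of the loose white pouring scoop's grip, between its flat upright sides: 23 mm above its underside. Scoop 52 mm wide (y), 119 mm long (x), 46 mm high, walls 3 mm, open on top, 90 g. From this point the closed back is 53 mm in +x, the edge of the pouring lip 66 mm in -x and 9 mm lower. Starts upright, lip toward the robot (yaw within 0.35), holding the caramels
- board_top (a point): centre of the top of the loose wooden board, 200 x 130 x 14 mm (200 mm along its y, which runs roughly away from the robot)
- bell: bystander: round counter bell, 84 mm across, 50 mm high; origin under its centre
- cards: bystander: wooden holder with cards, 40 x 100 x 56 mm; origin under its centre
- marker: bystander: red marker lying down, 125 mm long in its y, 18 mm thick; origin under its centre
- scoop: the scoop; origin at its underside, 10 mm nearer the lip than scoop_grip. Its front is a ramp rising at 19 degrees over the last 36 mm to the lip. Smooth: caramels slide at about 20 degrees, so tip it lip-down by about 45 degrees to empty it
- tray: the tray; origin at the centre of its underside
- weight0_knob (a point): weight 0 (may be absent): loose grey metal weight with a brass band, body 26 mm across and 26 mm high, above it a knob 14 mm across from 28 to 46 mm up. This point is the middle of the knob, 37 mm above the weight's underside
- weight1_knob (a point): weight 1 (may be absent): loose grey metal weight with a brass band, body 26 mm across and 26 mm high, above it a knob 14 mm across from 28 to 46 mm up. This point is the middle of the knob, 37 mm above the weight's underside
- weight2_knob (a point): weight 2 (may be absent): loose grey metal weight with a brass band, body 26 mm across and 26 mm high, above it a knob 14 mm across from 28 to 46 mm up. This point is the middle of the knob, 37 mm above the weight's underside
- caramel0_mid (a point): caramel 0 (may be absent): round brown domed sweet, 18 mm across, 16 mm high, 20 g, in the scoop at the start; this point is its centre
- caramel1_mid (a point): caramel 1 (may be absent): round brown domed sweet, 18 mm across, 16 mm high, 20 g, in the scoop at the start; this point is its centre
- caramel2_mid (a point): caramel 2 (may be absent): round brown domed sweet, 18 mm across, 16 mm high, 20 g, in the scoop at the start; this point is its centre
- caramel3_mid (a point): caramel 3 (may be absent): round brown domed sweet, 18 mm across, 16 mm high, 20 g, in the scoop at the start; this point is its centre
- caramel4_mid (a point): caramel 4 (may be absent): round brown domed sweet, 18 mm across, 16 mm high, 20 g, in the scoop at the start; this point is its centre
- caramel5_mid (a point): caramel 5 (may be absent): round brown domed sweet, 18 mm across, 16 mm high, 20 g, in the scoop at the start; this point is its centre
- caramel6_mid (a point): caramel 6 (may be absent): round brown domed sweet, 18 mm across, 16 mm high, 20 g, in the scoop at the start; this point is its centre
- caramel7_mid (a point): caramel 7 (may be absent): round brown domed sweet, 18 mm across, 16 mm high, 20 g, in the scoop at the start; this point is its centre
Mind the look-alikes: they are no part of the job. Leave any blue look-alike of the scoop alone.

How it is judged:
By the outcome, as a careful person would: the job done as asked, in the order asked, and still so for the second after the job is handed in, with the robot touching nothing.
Of weight0, weight1, weight2 only 2 to 3 are there at a start; the rules pass over those that are not, and their reading is None.
Of caramel0, caramel1, caramel2, caramel3, caramel4, caramel5, caramel6, caramel7 only 6 to 8 are there at a start; the rules pass over those that are not, and their reading is None.
At some moment in a run one of weight0, weight1, weight2, board may be knocked a few centimetres aside while the robot is not near it.
It also fails if it takes over 210 s, if anything falls off the work surface, if the arm or the gripper's body presses on something with over 40 N, if the wrist force passes 120 N, or if a joint passes its speed limit or range.

## Working session

There is one attempt and no reset: what is moved stays moved. The work goes in short steps, Python scripts to look and compute and a tool call to move; the robot and the scene stay as the last step left them, time stands still between calls to the robot, and variables do not carry over. Pictures are saved under pics/ and viewed, and the job is handed in when it is done.

Besides the shell and the picture viewer there is one more tool, called after "Call:" as name(argument=value, ...) on one line, values as JSON. step_arm: Moves the arm, as the interface text tells. Its arguments: {"type":"object","properties":{"steps":{"type":"array"}},"required":["steps"]}

```bash
ls; mkdir -p pics; python3 - <<'E'
from bench import env, capture, camera_params, job
import cv2
s=env.observe(); print(s)
for n in ("side","top","wrist"):
    im=capture(n); cv2.imwrite(f"pics/{n}0.png",im[:,:,::-1]); print(n,camera_params(n))
print(env.grip_point_offset)
E
```

```text
pics
{'time': 0.0, 'joints': array([-1.17860097,  0.33286479, -0.06468828,  1.46094718,  0.02160246,
        1.34989378, -0.08852696]), 'qvel': array([ 0.00010392,  0.00058825, -0.00074272, -0.00011619,  0.00017519,
        0.00060276,  0.00011948]), 'joint_torque': array([-6.54175783e-04, -6.25450516e+01,  4.87157295e-02, -3.91598725e+01,
        1.62896072e-02,  1.00277161e-02,  4.62308822e-05]), 'ee_pos': array([0.2517373 , 0.57164979, 0.23051752]), 'eef_rot': array([ 2.05922008e-01,  9.78568150e-01, -7.00153606e-04, -1.10383756e-04]), 'ft_force': array([ 1.33777524, -0.18507834,  0.06142075]), 'torque': array([ 0.01117277, -0.00817774,  0.09350891]), 'gripper_width': 0.9963552474508967}
side {'fovy': 45.02186516880343, 'cx': 323.53920422129914, 'cy': 244.3441143975177, 'camera_from_world': array([[ 0.56972219, -0.82183183, -0.00301117, -0.36207192],
       [-0.48736702, -0.33490494, -0.80641929,  0.29286685],
       [ 0.66173258,  0.46090251, -0.5913365 ,  1.56881687],
       [ 0.        ,  0.        ,  0.        ,  1.        ]])}
top {'fovy': 54.876790412758865, 'cx': 310.4193350714885, 'cy': 246.18436230698399, 'camera_from_world': array([[ 0.0130293 , -0.99989529,  0.00629583, -0.08861201],
       [-0.99445105, -0.01361518, -0.10431555,  0.52508543],
       [ 0.10439035, -0.00490174, -0.99452432,  1.23137755],
       [ 0.        ,  0.        ,  0.        ,  1.        ]])}
wrist {'fovy': 61.673883459518976, 'cx': 320.5570617840103, 'cy': 242.8782201270628, 'hand_eye': array([[-5.86666976e-04, -9.54928384e-01, -2.96835708e-01,
         7.56214753e-02],
       [ 9.99999822e-01, -5.93679584e-04, -6.65195773e-05,
        -9.10165535e-04],
       [-1.12703867e-04, -2.96835694e-01,  9.54928562e-01,
        -1.42832076e-01],
       [ 0.00000000e+00,  0.00000000e+00,  0.00000000e+00,
         1.00000000e+00]])}
0.0187
```

View pics/top0.png

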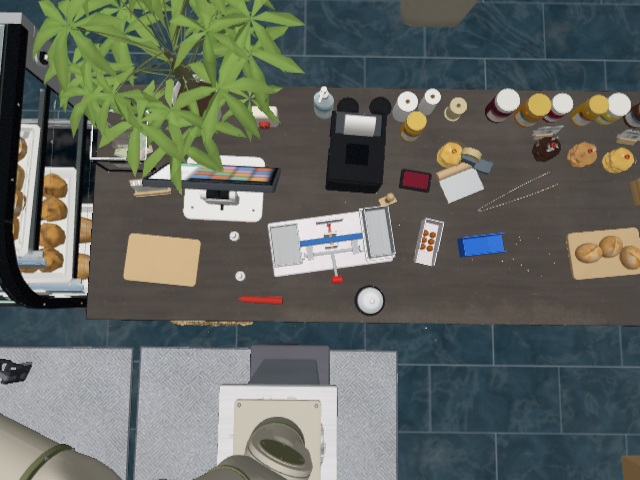

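View pics/side0.png

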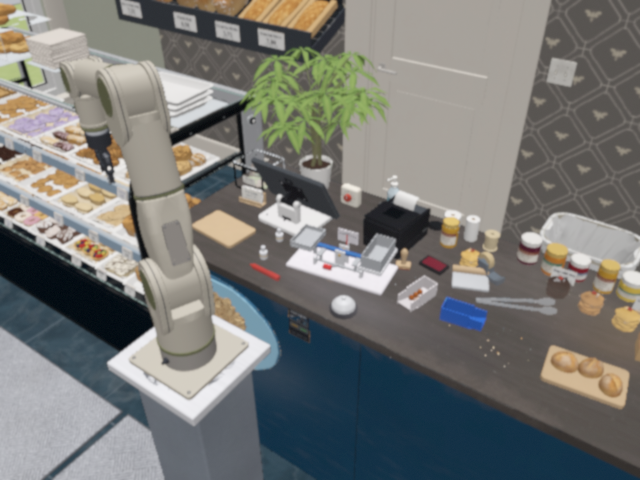

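View pics/wrist0.png

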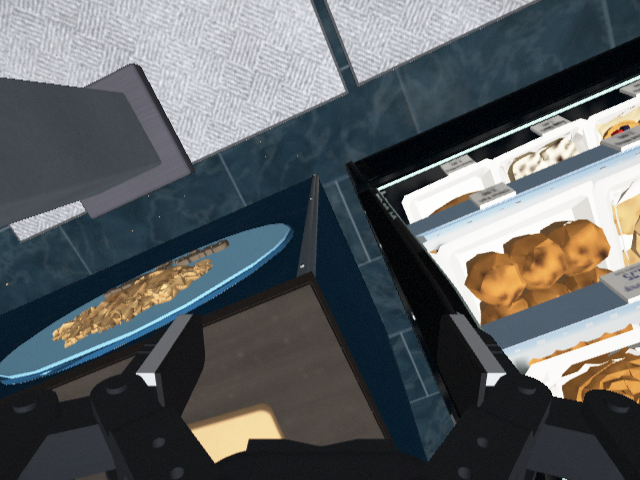

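```bash
cat > h.py <<'E'
import numpy as np, cv2
from bench import env, capture, camera_params
from scipy.spatial.transform import Rotation as R
def cam(name,s=None):
    p=camera_params(name); f=240/np.tan(np.radians(p["fovy"]/2))
    if name=="wrist":
        s=s or env.observe(); T=np.eye(4); T[:3,:3]=R.from_quat(s["eef_rot"]).as_matrix(); T[:3,3]=s["ee_pos"]
        C=T@p["hand_eye"]
    else: C=np.linalg.inv(p["camera_from_world"])
    return f,p["cx"],p["cy"],C
def px2w(c,uv,z):
    f,cx,cy,C=c; d=C[:3,:3]@np.array([(uv[0]-cx)/f,(uv[1]-cy)/f,1]); o=C[:3,3]
    return o+d*(z-o[2])/d[2]
def w2px(c,P):
    f,cx,cy,C=c; q=np.linalg.inv(C)@np.append(P,1); return np.array([f*q[0]/q[2]+cx,f*q[1]/q[2]+cy])
def snap(name,fn,crop=None,k=1):
    s=env.observe(); im=capture(name); c=cam(name,s); np.savez("last_%s.npz"%fn,f=c[0],cx=c[1],cy=c[2],C=c[3]); cv2.imwrite(f"pics/{fn}_full.png",im[:,:,::-1])
    save(im,fn,crop,k); return c
def save(im,fn,crop=None,k=1):
    if crop: x0,y0,x1,y1=crop; im=im[y0:y1,x0:x1]
    im=cv2.resize(im,None,fx=k,fy=k,interpolation=cv2.INTER_CUBIC); cv2.imwrite(f"pics/{fn}.png",im[:,:,::-1])
def old(fn):
    d=np.load("last_%s.npz"%fn); return float(d["f"]),float(d["cx"]),float(d["cy"]),d["C"]
E
python3 - <<'E'
import cv2
from h import *
im=cv2.imread("pics/top0.png")[:,:,::-1]; save(im,"t0a",(110,180,310,320),4); save(im,"t0b",(250,180,450,320),4)
im=cv2.imread("pics/side0.png")[:,:,::-1]; save(im,"s0a",(190,150,450,320),3)
c=cam("top")
for n,uv,z in [("w0",(234,236),.04),("w1",(240,276),.04),("board",(162,260),.014),("bell",(370,300),.05),("marker",(261,300),.018),("scoop",(429,242),.03),("knob",(337,280),.08),("blue",(482,245),.03),("pawn",(388,200),.03),("wp",(286,245),.08),("tray",(377,233),.12)]: print(n,px2w(c,uv,z).round(3))
E
```

```text
w0 [0.55  0.125 0.04 ]
w1 [0.442 0.106 0.04 ]
board [0.484 0.324 0.014]
bell [ 0.383 -0.241  0.05 ]
marker [0.379 0.05  0.018]
scoop [ 0.542 -0.405  0.03 ]
knob [ 0.434 -0.151  0.08 ]
blue [ 0.536 -0.549  0.03 ]
pawn [ 0.657 -0.293  0.03 ]
wp [ 0.523 -0.018  0.08 ]
tray [ 0.552 -0.249  0.12 ]
```

View pics/t0a.png

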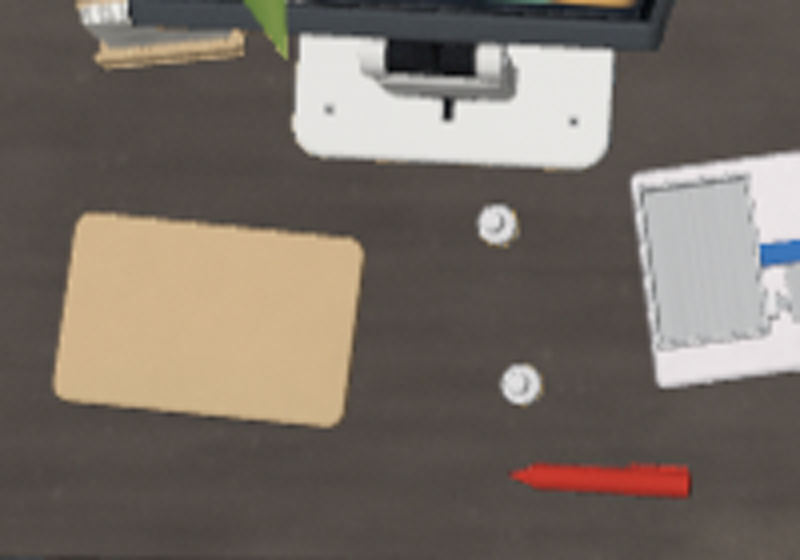

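View pics/t0b.png

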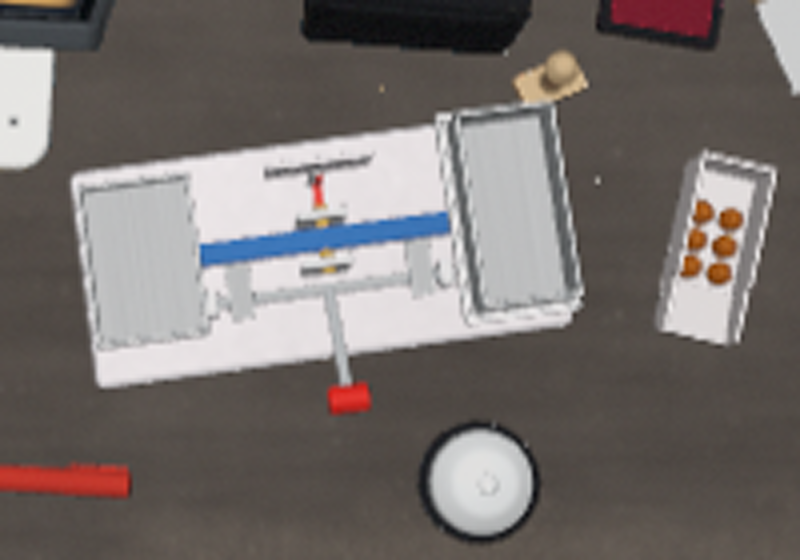

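View pics/s0a.png

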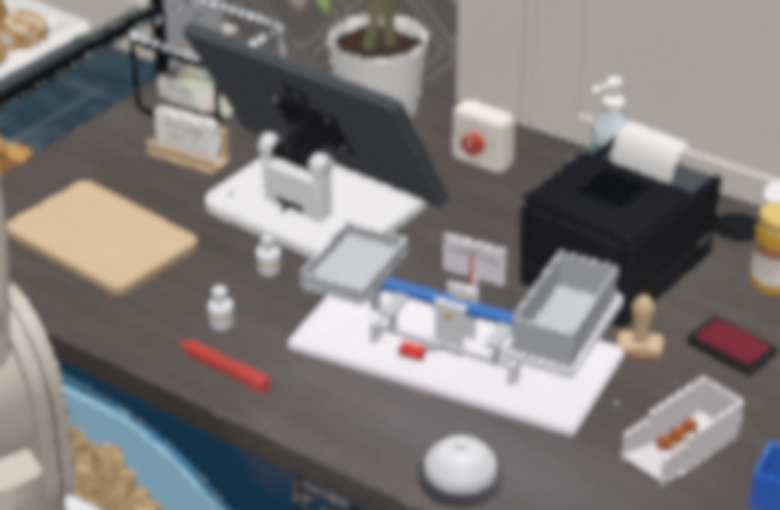

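Call:
step_arm(steps=[0,0,8,12,-35,25,1,0,0,8,16,-48,25,1,0,0,8,16,-48,25,1,0,0,0,16,-48,25,1,0,0,0,16,-48,25,1,0,0,0,16,-48,25,1,0,0,0,16,-48,20,1,0,0,0,16,-48,0,1,0,0,0,16,-48,0,1,0,0,0,10,-40,0,1,0,0,0,0,-35,0,1,0,0,0,0,0,0,1])

```text
time: 1.35
ee_pos: [0.3916, 0.1058, 0.386]
eef_rot: [0.002, 1.0, 0.0, 0.0]
ft_force: [-0.3, 0.3, 0.8]
gripper_width: 0.997
```

```bash
python3 - <<'E'
from h import *
s=env.observe(); print(s["time"],s["joints"].round(2),s["ee_pos"].round(3),s["eef_rot"].round(3))
snap("wrist","w1")
E
```

```text
1.35 [-0.72 -0.22  0.28  1.72  0.06  1.64  1.13] [0.392 0.106 0.386] [0.002 1.    0.    0.   ]
```

View pics/w1.png

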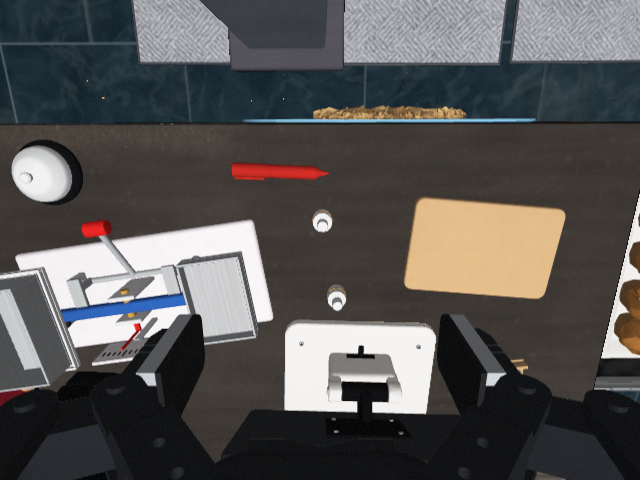

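Call:
step_arm(steps=[0,0,0,10,-40,5,1,0,0,0,15,-45,5,1,0,0,0,15,-45,5,1,0,0,0,15,-45,5,1,0,0,0,15,-45,0,1,0,0,0,10,-45,0,1,0,0,0,10,-35,0,1,0,0,0,0,0,0,1,0,0,0,0,0,0,1])

```text
time: 2.3
ee_pos: [0.4816, -0.1889, 0.4049]
eef_rot: [-0.002, 1.0, -0.0, -0.001]
ft_force: [1.0, 1.0, -0.5]
gripper_width: 0.999
```

```bash
python3 - <<'E'
from h import *
s=env.observe(); print(s["time"],s["joints"].round(2),s["ee_pos"].round(3),s["eef_rot"].round(3))
snap("wrist","w2")
E
```

```text
2.3 [-0.46  0.04  0.79  1.46 -0.03  1.66  1.9 ] [ 0.482 -0.189  0.405] [-0.002  1.    -0.    -0.001]
```

View pics/w2.png

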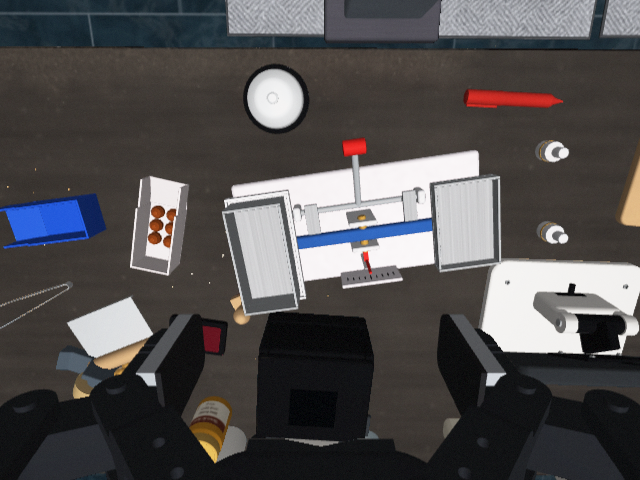

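```bash
python3 - <<'E'
from h import *
im=cv2.imread("pics/w2_full.png")[:,:,::-1]
save(im,"w2a",(215,130,375,300),4.5); save(im,"w2b",(340,130,520,290),4.4); save(im,"w2c",(110,150,250,290),5)
E
```

```text
(no output)
```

View pics/w2a.png

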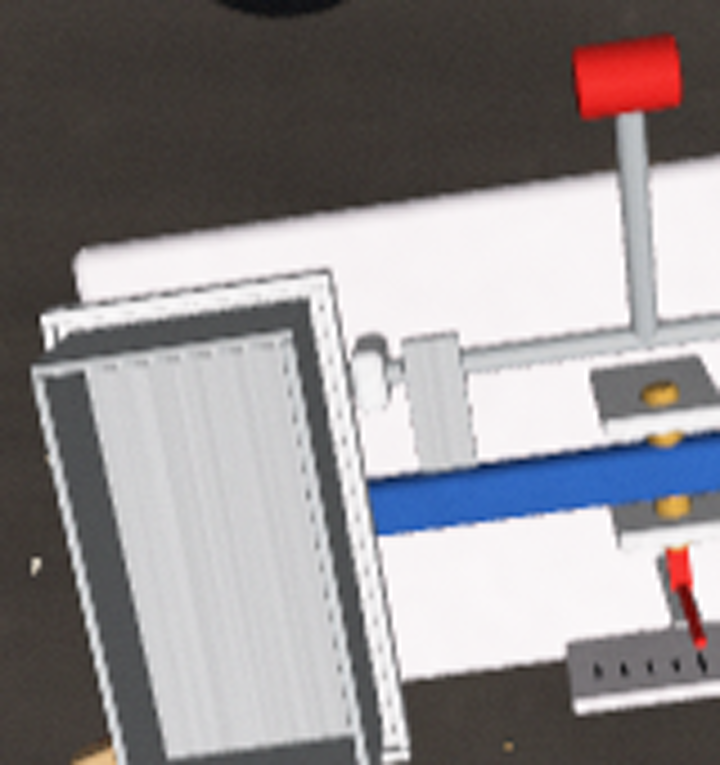

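View pics/w2b.png

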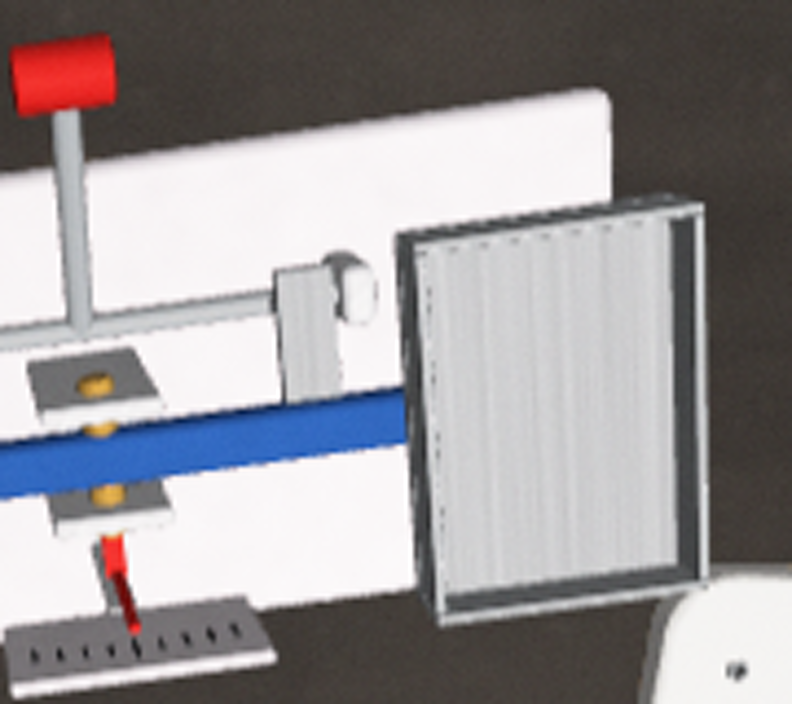

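View pics/w2c.png

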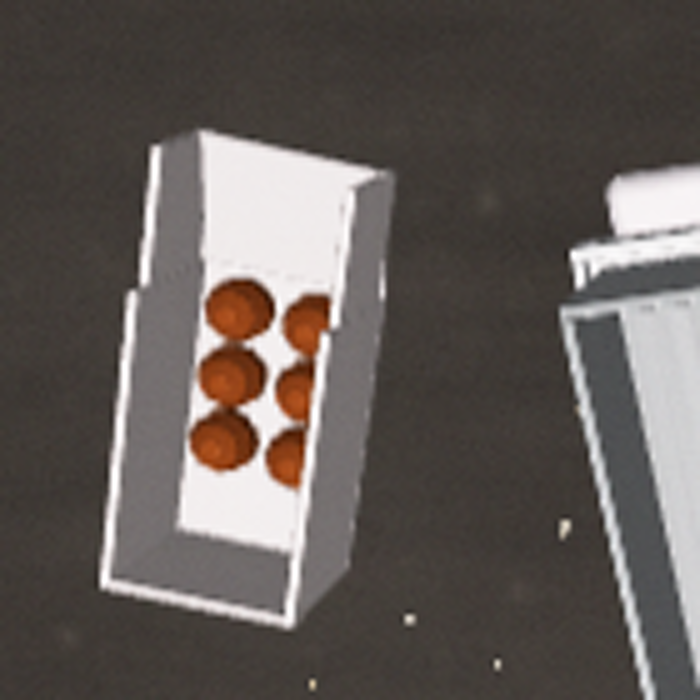

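```bash
cat > fit.py <<'E'
from h import *
from scipy.optimize import least_squares
def fit(c,obs,x0):
    def P(p,q): 
        a=p[2]; return np.array([p[0]+np.cos(a)*q[0]-np.sin(a)*q[1],p[1]+np.sin(a)*q[0]+np.cos(a)*q[1],q[2]])
    def r(p): return np.concatenate([w2px(c,P(p,q))-uv for q,uv in obs])
    s=least_squares(r,x0,loss="soft_l1"); print(s.x.round(4),np.degrees(s.x[2]).round(2)); print(r(s.x).reshape(-1,2).round(1).tolist()); return s.x
E
python3 - <<'E'
from fit import *
c=old("w2")
A=lambda u,v:(215+u/4.5,130+v/4.5); B=lambda u,v:(340+u/4.4,130+v/4.4)
obs=[((-.053,.157,.096),B(703,205)),((-.053,.083,.096),B(418,245)),((.053,.083,.096),B(440,622)),((.053,.157,.096),B(707,585)),
((-.075,.165,.016),B(610,92)),((-.075,-.165,.016),A(75,252)),((.045,.035,.12),B(275,655)),((.045,-.035,.12),B(12,693))]
p=fit(c,obs,[.52,-.13,.1])
tr=[((-.063,.032,.125),A(292,337)),((-.063,-.032,.125),A(32,370)),((.063,.032,.125),(299,307)),((.063,-.032,.125),(247,314))]
t=fit(c,tr,[.55,-.25,.1])
ca,sa=np.cos(p[2]),np.sin(p[2])
print("tray pan expected",p[0]+sa*.12,p[1]-ca*.12)
print("knob px->w",px2w(c,A(628,77),.08), "exp", p[0]-ca*.108, p[1]-sa*.108)
C=lambda u,v:(110+u/5,150+v/5)
# scoop frame at grip: back +.053, lip -.066; walls ±.026; heights above counter
sc=[((.053,.026,.046),C(292,627)),((.053,-.026,.046),C(103,587)),((-.066,.026,.014),C(392,172)),((-.066,-.026,.014),C(155,147))]
fit(c,sc[:2],[.56,-.4,-.2])
for u in [(292,627),(103,587),(328,332),(130,292)]: print("z46",px2w(c,C(*u),.046).round(4))
for u in [(202,130),(392,172)]: print("z14",px2w(c,C(*u),.014).round(4))
for u in [(155,147)]: print("z34",px2w(c,C(*u),.034).round(4))
E
```

```text
[ 0.542  -0.1364  0.1466] 8.4
[[0.6, -0.5], [-0.9, -0.2], [-0.6, 1.1], [0.8, 1.3], [1.4, -1.1], [-2.0, 0.1], [0.5, 0.4], [-0.4, -0.3]]
[ 0.559  -0.2546  0.1602] 9.18
[[0.3, -2.3], [-0.5, -0.5], [1.3, 1.3], [-0.8, 2.0]]
tray pan expected 0.5595208970565397 -0.2550836444924002
knob px->w [ 0.43664855 -0.15153476  0.08      ] exp 0.4351502196795012 -0.15214708826101767
[ 0.5501 -0.4064 -0.2215] -12.69
[[0.6, 0.1], [-0.6, -0.0]]
z46 [ 0.6074 -0.3935  0.046 ]
z46 [ 0.5961 -0.4427  0.046 ]
z46 [ 0.5262 -0.3755  0.046 ]
z46 [ 0.5159 -0.4249  0.046 ]
z14 [ 0.4792 -0.415   0.014 ]
z14 [ 0.4901 -0.3658  0.014 ]
z34 [ 0.4808 -0.4191  0.034 ]
```

```bash
python3 - <<'E'
from h import *
c=old("w1")
im=cv2.imread("pics/w1_full.png")[:,:,::-1]
save(im,"w1a",(300,190,380,330),5)
c1=old("w2");im=cv2.imread("pics/w2_full.png")[:,:,::-1]
save(im,"w2d",(520,120,600,260),5)
E
```

```text
(no output)
```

View pics/w1a.png

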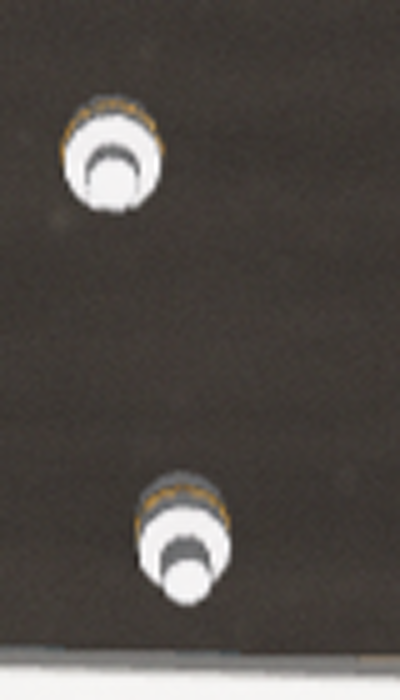

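```bash
python3 - <<'E'
from h import *
c=old("w1"); Q=lambda u,v:(300+u/5,190+v/5)
print(px2w(c,Q(113,185),.046),px2w(c,Q(113,162),.026),px2w(c,Q(187,580),.046),px2w(c,Q(185,547),.026))
s=env.observe(); print(s["ee_pos"])
E
```

```text
[0.44531783 0.10745864 0.046     ] [0.44455784 0.10757257 0.026     ] [0.55349456 0.12680064 0.046     ] [0.55339328 0.12706704 0.026     ]
[ 0.48159644 -0.18799443  0.40504853]
```

Call:
step_arm(steps=[0,0,0,-4,45,0,0.5,0,0,0,-4,45,-25,0.5,0,0,0,-4,45,-25,0.5,0,0,0,-5,45,-35,0.5,0,0,0,-5,45,-40,0.5,0,0,0,-5,40,-45,0.5,0,0,0,-5,20,-45,0.5,0,0,0,-5,10,-40,0.5,0,0,0,0,0,-20,0.5,0,0,0,0,0,0,0.5,0,0,0,0,0,0,0.5])

```text
time: 3.45
ee_pos: [0.4467, 0.0832, 0.152]
eef_rot: [-0.003, 1.0, 0.0, 0.0]
ft_force: [0.7, -0.8, 0.3]
gripper_width: 0.501
```

```bash
python3 - <<'E'
from h import *
s=env.observe(); print(s["time"],s["joints"].round(2),s["ee_pos"].round(4),s["eef_rot"].round(3))
snap("wrist","w3")
E
```

```text
3.45 [-0.74  0.    0.46  2.02 -0.    1.12  1.3 ] [0.4467 0.0832 0.152 ] [-0.003  1.     0.     0.   ]
```

View pics/w3.png

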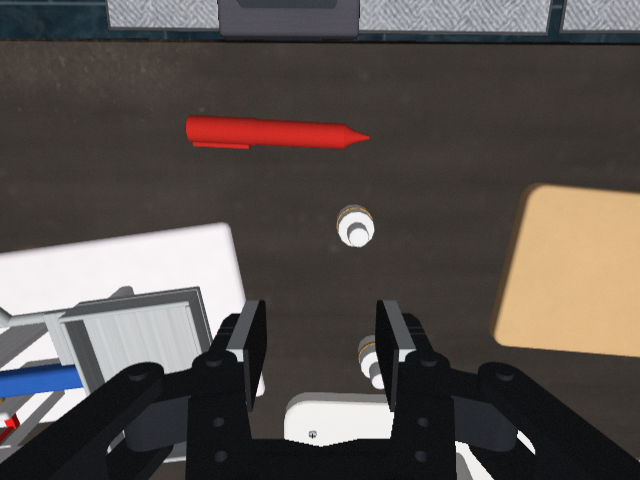

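```bash
python3 - <<'E'
from h import *
c=old("w3")
print(px2w(c,(358,237),.046), px2w(c,(377,382),.046), w2px(c,env.observe()["ee_pos"]))
E
```

```text
[0.44401952 0.10650749 0.046     ] [0.55378462 0.12392792 0.046     ] [322.39849458 321.28104733]
```

Call:
step_arm(steps=[0,0,0,-2,24,-20,0.5,0,0,0,0,0,-30,0.5,0,0,0,0,0,-30,0.5,0,0,0,0,0,-25,0.5,0,0,0,0,0,-16,0.5,0,0,0,0,0,0,0.5,0,0,0,0,0,0,0.5])

```text
time: 4.2
ee_pos: [0.4457, 0.1067, 0.0315]
eef_rot: [-0.002, 1.0, 0.0, 0.001]
ft_force: [0.4, -0.5, 0.3]
gripper_width: 0.499
```

Call:
step_arm(steps=[0,0,0,0,0,0,0,0,0,0,0,0,0,0,0,0,0,0,0,0,0,0,0,0,0,0,0,0,0,0,0,0,0,0,0])

```text
time: 4.7
ee_pos: [0.4457, 0.1068, 0.0313]
eef_rot: [-0.002, 1.0, 0.001, 0.001]
ft_force: [-0.7, 0.2, 7.3]
gripper_width: 0.127
```

Call:
step_arm(steps=[0,0,0,0,0,20,0,0,0,0,0,0,40,0,0,0,0,0,0,40,0,0,0,0,0,0,30,0,0,0,0,0,0,0,0,0,0,0,0,0,0,0])

```text
time: 5.3
ee_pos: [0.4449, 0.1064, 0.1607]
eef_rot: [-0.002, 1.0, 0.001, 0.001]
ft_force: [-0.8, -0.5, -0.8]
gripper_width: 0.129
```

```bash
python3 - <<'E'
from h import *
s=env.observe(); print(s["time"],s["ft_force"],s["ee_pos"].round(4),s["gripper_width"])
snap("wrist","w4")
E
```

```text
5.3 [-0.78786506 -0.47805078 -0.75561457] [0.4449 0.1064 0.1607] 0.12885343038351058
```

View pics/w4.png

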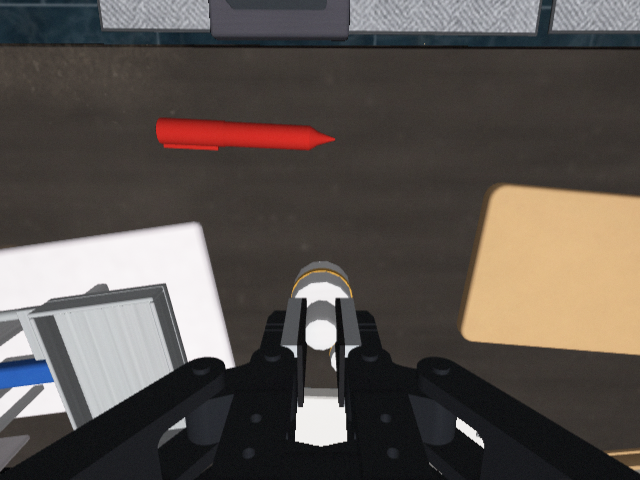

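Call:
step_arm(steps=[0,0,0,10,-22,0,0,0,0,0,18,-40,0,0,0,0,0,18,-40,0,0,0,0,0,12,-26,0,0,0,0,0,0,0,0,0,0,0,0,0,0,0,0,0,0,0,0,0,-20,0,0,0,0,0,0,-15,0,0,0,0,0,0,-7,0,0,0,0,0,0,0,0,0,0,0,0,0,0,0])

```text
time: 6.45
ee_pos: [0.5027, -0.0213, 0.1184]
eef_rot: [-0.002, 1.0, 0.0, 0.0]
ft_force: [0.5, 0.3, 0.2]
gripper_width: 0.134
```

```bash
python3 - <<'E'
from h import *
s=env.observe(); print(s["time"],s["ft_force"],s["ee_pos"].round(4),s["gripper_width"])
snap("wrist","w5")
E
```

```text
6.45 [0.47996031 0.28949625 0.15292843] [ 0.5027 -0.0213  0.1184] 0.13414883979295883
```

View pics/w5.png

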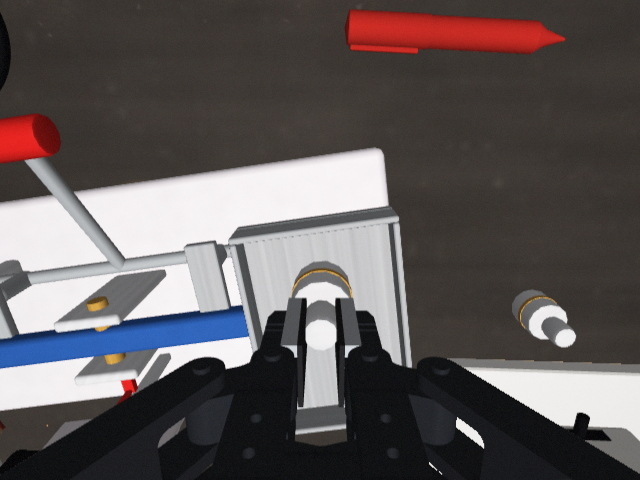

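Call:
step_arm(steps=[0,0,0,0,0,-3,0,0,0,0,0,0,-2,0,0,0,0,0,0,0,0])

```text
time: 6.8
ee_pos: [0.5026, -0.0218, 0.113]
eef_rot: [-0.002, 1.0, 0.0, -0.0]
ft_force: [-0.7, 0.2, -0.6]
gripper_width: 0.134
```

Call:
step_arm(steps=[0,0,0,0,0,-1,0,0,0,0,0,0,0,0,0,0,0,0,0,0,0.4,0,0,0,0,0,0,0.4,0,0,0,0,0,0,0.4])

```text
time: 7.3
ee_pos: [0.5027, -0.0218, 0.1122]
eef_rot: [-0.002, 1.0, 0.0, 0.0]
ft_force: [-0.1, -0.3, 0.1]
gripper_width: 0.403
```

Call:
step_arm(steps=[0,0,0,0,0,10,0.4,0,0,0,0,0,25,0.4,0,0,0,0,0,35,0.4,0,0,0,8,25,10,0.4,0,0,0,14,42,0,0.5,0,0,0,14,42,0,0.5,0,0,0,10,32,0,0.5,0,0,0,4,8,-20,0.5,0,0,0,0,0,0,0.5,0,0,0,0,0,0,0.5])

```text
time: 8.3
ee_pos: [0.5525, 0.1262, 0.1726]
eef_rot: [-0.002, 1.0, -0.0, -0.0]
ft_force: [-0.0, -1.0, -0.2]
gripper_width: 0.5
```

```bash
python3 - <<'E'
from h import *
s=env.observe(); print(s["time"],s["ft_force"],s["ee_pos"].round(4),s["gripper_width"])
snap("wrist","w6")
E
```

```text
8.3 [-0.04110784 -0.99964088 -0.21167208] [0.5525 0.1262 0.1726] 0.500014567498686
```

View pics/w6.png

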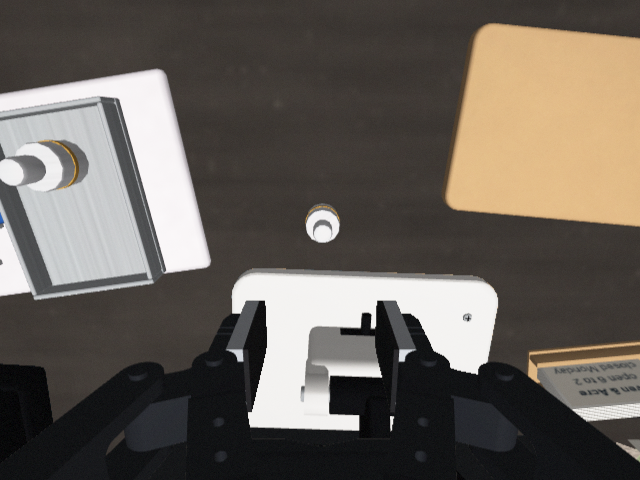

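```bash
python3 - <<'E'
from h import *
c=old("w6")
print(px2w(c,(322,232),.046))
E
```

```text
[0.55229064 0.12616629 0.046     ]
```

Aligned; descend 141 mm (TCP 0.032) and grip.

Call:
step_arm(steps=[0,0,0,0,0,-25,0.5,0,0,0,0,0,-35,0.5,0,0,0,0,0,-35,0.5,0,0,0,0,0,-30,0.5,0,0,0,0,0,-15,0.5,0,0,0,0,0,0,0.5,0,0,0,0,0,0,0,0,0,0,0,0,0,0,0,0,0,0,0,0,0,0,0,0,0,0,0,0])

```text
time: 9.35
ee_pos: [0.5541, 0.1274, 0.0342]
eef_rot: [-0.002, 1.0, 0.001, 0.001]
ft_force: [-0.4, -0.4, 6.1]
gripper_width: 0.127
```

Call:
step_arm(steps=[0,0,0,0,0,0,0,0,0,0,0,0,20,0,0,0,0,0,0,40,0,0,0,0,0,0,40,0,0,0,0,0,0,30,0,0,0,0,0,-30,5,0,0,0,0,-2,-42,0,0,0,0,0,-3,-42,0,0,0,0,0,-1,-27,0,0,0,0,0,0,0,0,0,0,0,0,0,0,0,0])

```text
time: 10.45
ee_pos: [0.547, -0.014, 0.1682]
eef_rot: [-0.001, 1.0, 0.0, 0.001]
ft_force: [0.1, 0.9, 0.1]
gripper_width: 0.125
```

```bash
python3 - <<'E'
from h import *
s=env.observe(); print(s["time"],s["ft_force"],s["ee_pos"].round(4),s["gripper_width"])
snap("wrist","w7")
E
```

```text
10.45 [0.09817576 0.87365107 0.08284235] [ 0.547  -0.014   0.1682] 0.12500718926164456
```

View pics/w7.png

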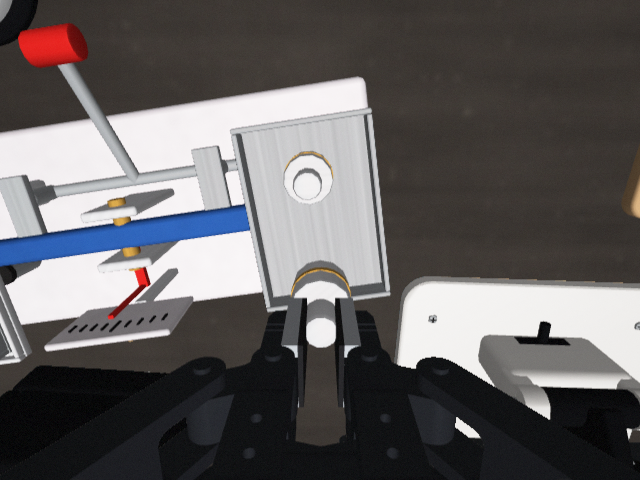

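Call:
step_arm(steps=[0,0,0,0,0,-20,0,0,0,0,0,0,-20,0,0,0,0,0,0,-9,0,0,0,0,0,0,-3,0,0,0,0,0,0,0,0,0,0,0,0,0,-1,0,0,0,0,0,0,0,0])

```text
time: 11.2
ee_pos: [0.5471, -0.0137, 0.1148]
eef_rot: [-0.002, 1.0, 0.0, 0.001]
ft_force: [-0.0, 0.2, 0.5]
gripper_width: 0.127
```

Call:
step_arm(steps=[0,0,0,0,0,0,0.4,0,0,0,0,0,0,0.4,0,0,0,0,0,0,0.4,0,0,0,0,0,10,0.4,0,0,0,0,0,25,0.4,0,0,0,0,0,35,0.4,0,0,0,0,0,45,0.4,0,0,0,-10,-10,35,0.4,0,0,0,0,0,0,0.4])

```text
time: 12.1
ee_pos: [0.5382, -0.0257, 0.27]
eef_rot: [-0.001, 1.0, 0.001, 0.004]
ft_force: [0.2, -0.2, -0.5]
gripper_width: 0.403
```

```bash
python3 - <<'E'
from h import *
s=env.observe(); print(s["time"],s["ft_force"],s["ee_pos"].round(4),s["gripper_width"],s["joints"].round(2))
snap("wrist","w8")
E
```

```text
12.1 [ 0.15620921 -0.22774323 -0.48161712] [ 0.5382 -0.0257  0.27  ] 0.4025234523744796 [-0.59  0.11  0.61  1.67 -0.07  1.37  1.6 ]
```

View pics/w8.png

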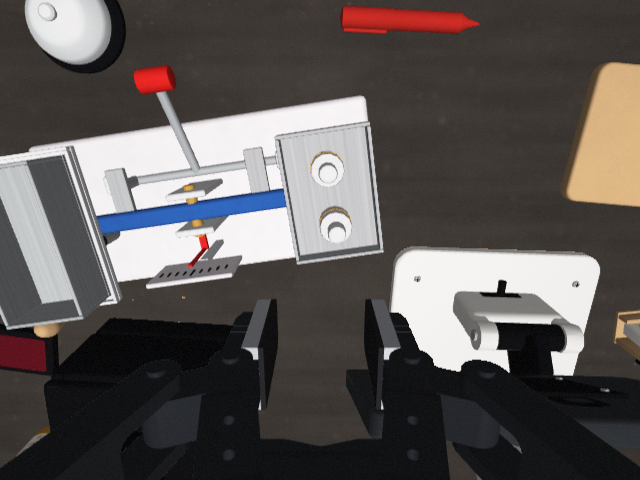

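Call:
step_arm(steps=[0,0,-8,0,-8,10,1,0,0,-8,0,-16,10,1,0,0,-8,0,-16,10,1,0,0,-8,0,-16,10,1,0,0,-8,0,-16,0,1,0,0,-8,0,-16,0,1,0,0,-8,0,-16,0,1,0,0,-8,0,-16,0,1,0,0,-8,0,-16,0,1,0,0,-8,0,-16,0,1,0,0,-8,0,-16,0,1,0,0,-8,0,-16,0,1])

```text
time: 13.35
ee_pos: [0.5365, -0.208, 0.3033]
eef_rot: [0.744, 0.669, -0.0, -0.0]
ft_force: [0.4, -0.6, -0.8]
gripper_width: 1.0
```

Call:
step_arm(steps=[0,0,-8,0,-16,0,1,0,0,-8,0,-16,0,1,0,0,-8,0,-16,0,1,0,0,-8,0,-16,0,1,0,0,-8,0,-16,0,1,0,0,-8,0,-16,0,1,0,0,-8,0,-16,0,1,0,0,-8,0,-16,0,1,0,0,-8,0,-16,0,1,0,0,-8,0,-16,0,1,0,0,-8,0,-16,0,1,0,0,-4,0,-10,0,1])

```text
time: 14.55
ee_pos: [0.5363, -0.3945, 0.3029]
eef_rot: [0.997, -0.071, -0.001, -0.0]
ft_force: [0.8, 0.8, -0.1]
gripper_width: 1.005
```

Call:
step_arm(steps=[0,0,0,0,0,0,1,0,0,0,0,0,0,1])

```text
time: 14.75
ee_pos: [0.5367, -0.3934, 0.3034]
eef_rot: [0.998, -0.067, -0.001, -0.0]
ft_force: [-0.3, -0.0, -0.6]
gripper_width: 1.0
```

```bash
cat > st.py <<'E'
import sys
from h import *
s=env.observe(); r=R.from_quat(s["eef_rot"]).as_matrix()
print(round(s["time"],2),"F",s["ft_force"].round(1),"p",s["ee_pos"].round(4),"g",round(s["gripper_width"],3),"j",s["joints"].round(2),"tx_ang",np.degrees(np.arctan2(r[1,0],r[0,0])).round(2),"tz",r[:,2].round(3))
if len(sys.argv)>1: snap(sys.argv[1],sys.argv[2])
E
python3 st.py wrist w9
```

```text
14.75 F [-0.3 -0.  -0.6] p [ 0.5367 -0.3934  0.3034] g 1.0 j [-0.13  0.62  1.15  1.26 -0.56  1.59 -0.77] tx_ang -7.65 tz [-0.001  0.    -1.   ]
```

View pics/w9.png

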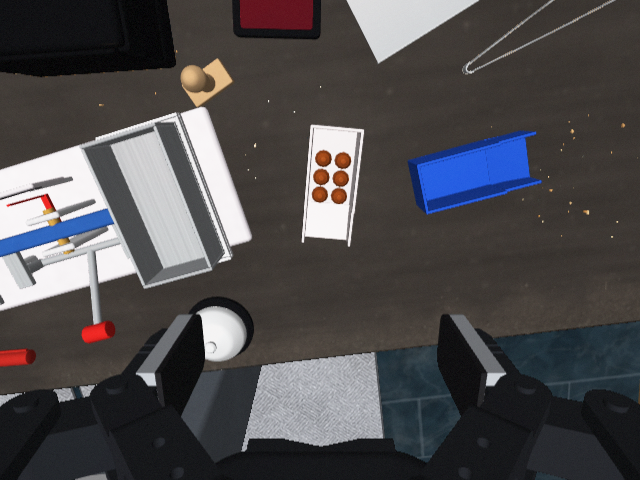

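```bash
python3 - <<'E'
from h import *
im=cv2.imread("pics/w9_full.png")[:,:,::-1]
save(im,"w9a",(280,110,400,260),5)
E
```

View pics/w9a.png

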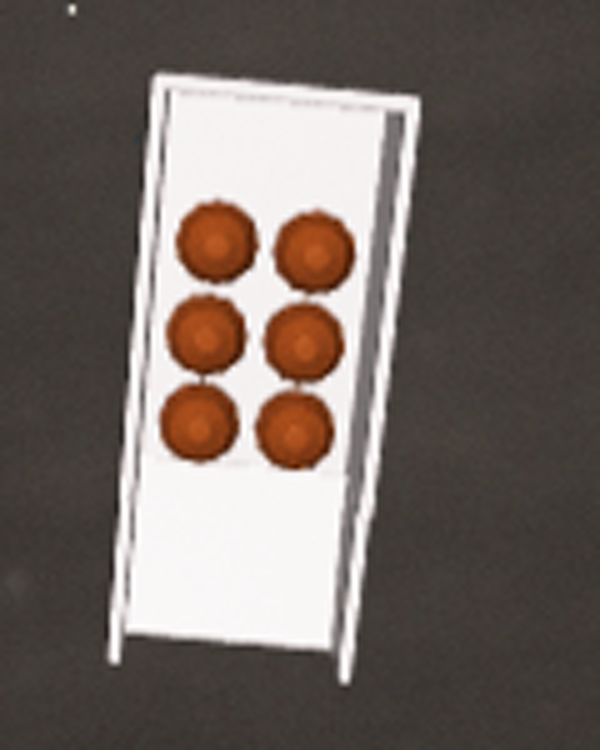

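```bash
python3 - <<'E'
from fit import *
c=old("w9"); C=lambda u,v:(280+u/5,110+v/5)
p=fit(c,[((.053,.026,.046),C(155,75)),((.053,-.026,.046),C(420,98))],[.55,-.4,-.2])
for u in [(155,75),(420,98)]: print(px2w(c,C(*u),.046).round(4))
for u in [(115,662),(345,683)]: print([px2w(c,C(*u),z).round(4) for z in(.014,.034)])
E
```

```text
[ 0.5491 -0.4079 -0.2171] -12.44
[[-0.5, -0.0], [0.6, 0.1]]
[ 0.6064 -0.3944  0.046 ]
[ 0.5954 -0.4442  0.046 ]
[array([ 0.4816, -0.3669,  0.014 ]), array([ 0.4876, -0.3686,  0.034 ])]
[array([ 0.4698, -0.4176,  0.014 ]), array([ 0.4763, -0.417 ,  0.034 ])]
```

Call:
step_arm(steps=[0,0,-4.9,12,-13.5,0,1,0,0,0,0,0,-35,1,0,0,0,0,0,-45,1,0,0,0,0,0,-45,1,0,0,0,0,0,-45,1,0,0,0,0,0,0,1,0,0,0,0,0,0,1])

```text
time: 15.5
ee_pos: [0.5491, -0.4067, 0.1352]
eef_rot: [0.994, -0.109, -0.0, 0.0]
ft_force: [-0.4, -0.8, 1.8]
gripper_width: 1.0
```

```bash
python3 st.py wrist w10
```

```text
15.5 F [-0.4 -0.8  1.8] p [ 0.5491 -0.4067  0.1352] g 1.0 j [-0.1   0.77  1.07  1.45 -0.68  1.33 -0.78] tx_ang -12.57 tz [-0. -0. -1.]
```

View pics/w10.png

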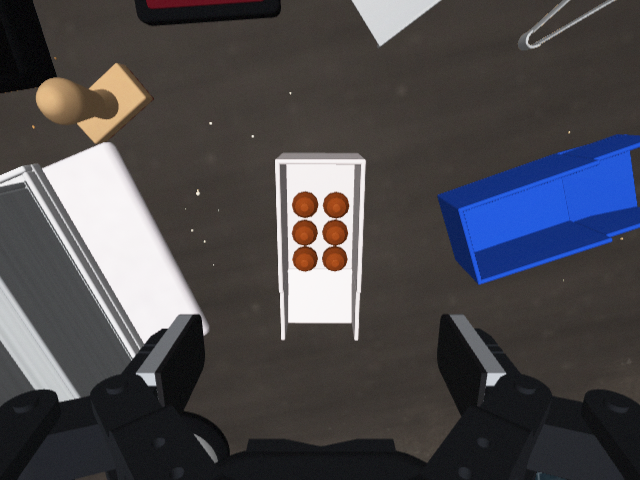

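Call:
step_arm(steps=[0,0,0,0,0,-30,1,0,0,0,0,0,-40,1,0,0,0,0,0,-30,1,0,0,0,0,0,-18,1,0,0,0,0,0,-7,1,0,0,0,0,0,0,1,0,0,0,0,0,0,1])

```text
time: 16.25
ee_pos: [0.5495, -0.4082, 0.0112]
eef_rot: [0.994, -0.11, 0.001, 0.001]
ft_force: [0.8, -0.5, 0.9]
gripper_width: 0.997
```

Call:
step_arm(steps=[0,0,0,0,0,0,0.5,0,0,0,0,0,0,0.5,0,0,0,0,0,0,0.5,0,0,0,0,0,0,0.5,0,0,0,0,0,0,0.5,0,0,0,0,0,0,0.5])

```text
time: 16.85
ee_pos: [0.5491, -0.4076, 0.0101]
eef_rot: [0.994, -0.11, 0.001, 0.0]
ft_force: [-1.5, 0.9, 6.5]
gripper_width: 0.603
```

```bash
python3 st.py wrist w11
```

```text
16.85 F [-1.5  0.9  6.5] p [ 0.5491 -0.4076  0.0101] g 0.603 j [-0.06  0.88  0.97  1.53 -0.78  1.14 -0.72] tx_ang -12.66 tz [ 0.001 -0.001 -1.   ]
```

View pics/w11.png

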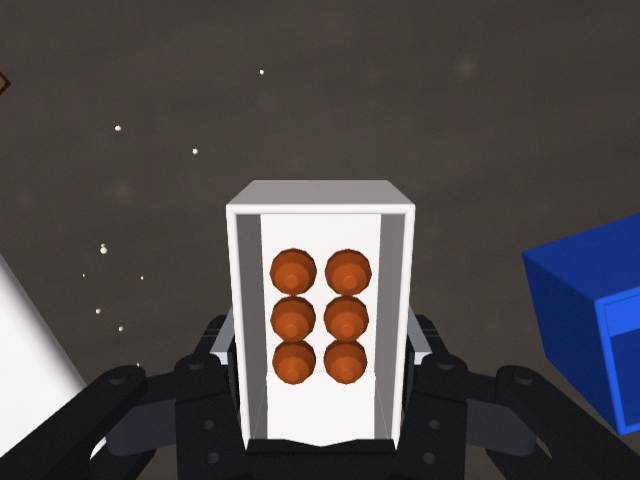

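Call:
step_arm(steps=[0,0,0,0,0,10,0.3,0,0,0,0,0,25,0.3,0,0,0,0,0,35,0.3,0,0,0,0,0,40,0.3,0,0,0,0,0,40,0.3,0,0,0,0,0,25,0.3,0,0,0,0,0,15,0.3,0,0,0,0,0,0,0.3])

```text
time: 17.7
ee_pos: [0.549, -0.4078, 0.2009]
eef_rot: [0.994, -0.11, 0.001, 0.001]
ft_force: [0.2, -1.0, -2.1]
gripper_width: 0.6
```

```bash
python3 st.py wrist w12
```

```text
17.7 F [ 0.2 -1.  -2.1] p [ 0.549  -0.4078  0.2009] g 0.6 j [-0.11  0.72  1.11  1.37 -0.64  1.43 -0.81] tx_ang -12.67 tz [ 0.002 -0.001 -1.   ]
```

View pics/w12.png

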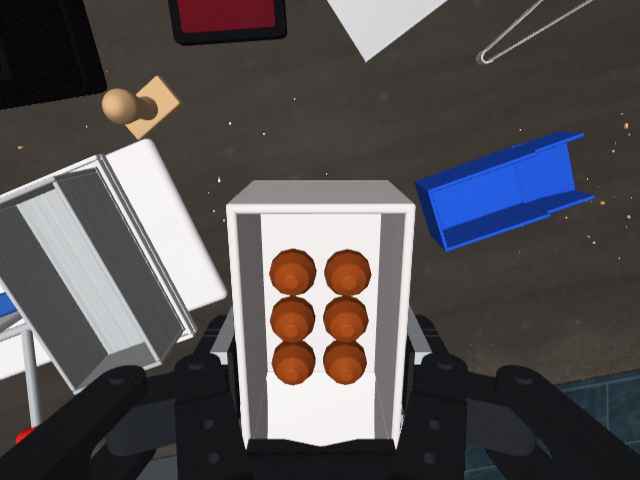

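Call:
step_arm(steps=[0,0,2,5,8,0,0.3,0,0,2.2,8,14,0,0.3,0,0,2.5,11,19,0,0.3,0,0,2.5,12,21,0,0.3,0,0,2.5,12,21,0,0.3,0,0,2.5,12,21,0,0.3,0,0,2.5,12,21,0,0.3,0,0,2.5,11,18,0,0.3,0,0,2,8,14,0,0.3,0,0,0,4,8,0,0.3,0,0,0,0,0,0,0.3,0,0,0,0,0,0,0.3])

```text
time: 18.95
ee_pos: [0.643, -0.2434, 0.1992]
eef_rot: [0.997, 0.074, -0.0, 0.0]
ft_force: [0.1, -0.9, -1.1]
gripper_width: 0.603
```

```bash
python3 st.py wrist w13; python3 - <<'E'
from h import *
snap("side","s13",(260,180,460,320),4)
E
```

```text
18.95 F [ 0.1 -0.9 -1.1] p [ 0.643  -0.2434  0.1992] g 0.603 j [-0.35  0.69  1.04  1.36 -0.59  1.42 -0.75] tx_ang 8.43 tz [-0.    -0.001 -1.   ]
```

View pics/w13.png

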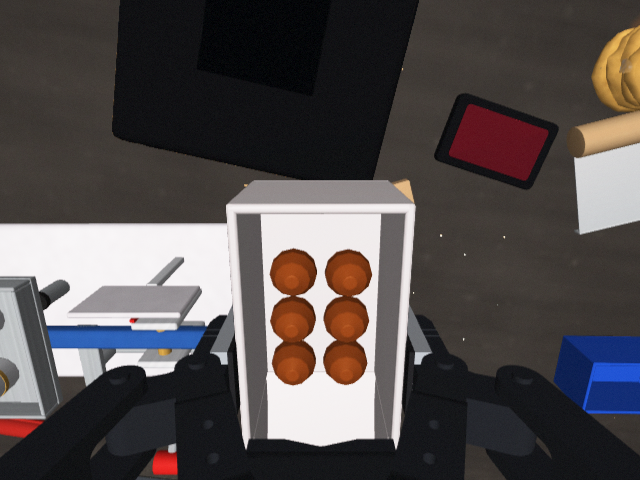

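View pics/s13.png

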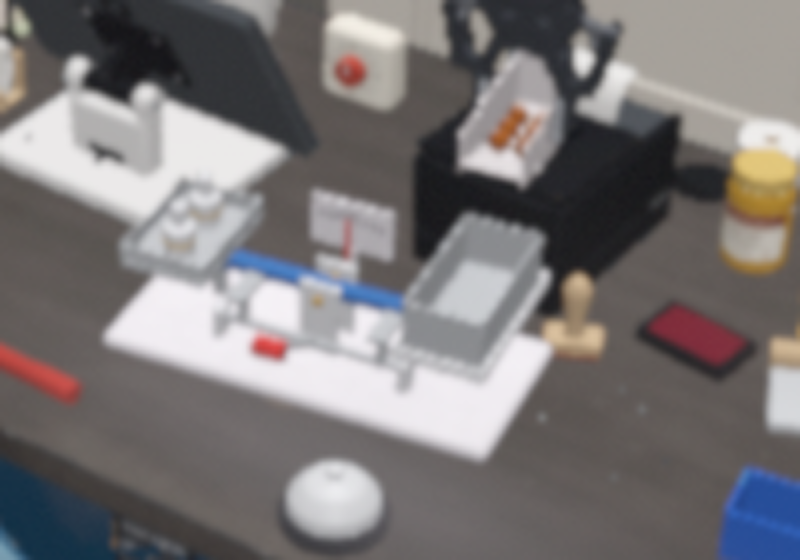

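Call:
step_arm(steps=[0.59,-3.96,0,-1.7,-0.3,-1,0.3,0.59,-3.96,0,-1.7,-0.3,-1,0.3,0.59,-3.96,0,-1.7,-0.3,-1,0.3,0.59,-3.96,0,-1.7,-0.3,-1,0.3,0.59,-3.96,0,-1.7,-0.3,-1,0.3,0.59,-3.96,0,-1.7,-0.3,-1,0.3,0.59,-3.96,0,-1.7,-0.3,-1,0.3,0,0,0,0,0,0,0.3,0,0,0,0,0,0,0.3])

```text
time: 19.95
ee_pos: [0.6314, -0.2449, 0.1925]
eef_rot: [0.968, 0.072, 0.241, -0.018]
ft_force: [0.5, 0.1, -2.6]
gripper_width: 0.6
```

```bash
python3 st.py wrist w14; python3 - <<'E'
from h import *
s=env.observe();r=R.from_quat(s["eef_rot"]).as_matrix()
# tool frame: x=fwd, z=down tool -> lip rel: -.066 x, height +.004 => -z
L=s["ee_pos"]+r@np.array([-.066,0,-.004]); print("lip",L.round(4)); 
d=L[:2]-np.array([.5592,-.2550]);a=np.radians(8.6);print("local",np.cos(a)*d[0]+np.sin(a)*d[1],-np.sin(a)*d[0]+np.cos(a)*d[1])
snap("side","s14",(260,180,460,320),4)
E
```

```text
19.95 F [ 0.5  0.1 -2.6] p [ 0.6314 -0.2449  0.1925] g 0.6 j [-0.44  0.33  1.04  1.82 -0.78  0.89 -0.47] tx_ang 8.45 tz [ 0.464  0.069 -0.883]
lip [ 0.5725 -0.2534  0.1651]
local 0.013409747517625496 -0.00045725633221377544
```

View pics/w14.png

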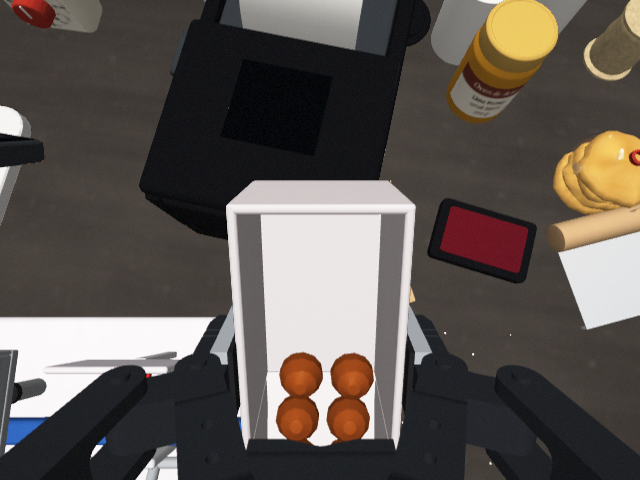

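View pics/s14.png

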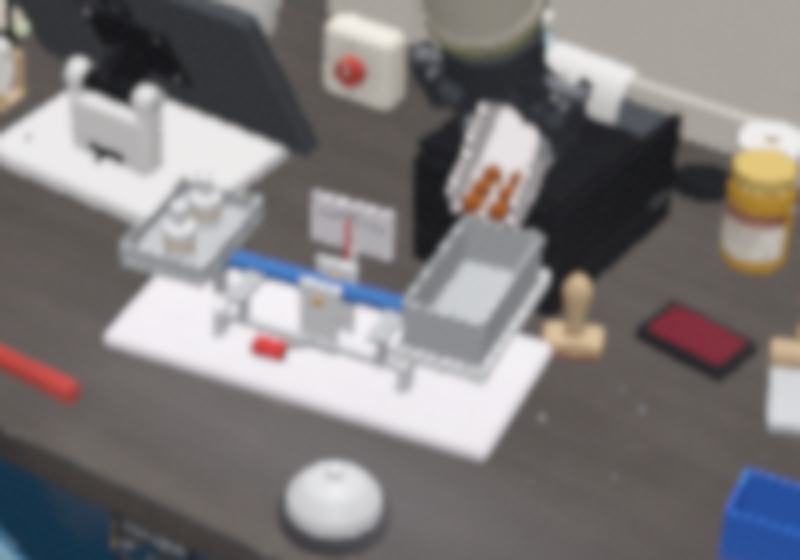

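```bash
python3 - <<'E'
from h import *
c=cam("side")
for P in [(.5725,-.2534,.1651),(.5592,-.255,.083),(.5592,-.255,.125)]: print((w2px(c,P)-[260,180])*4)
E
```

```text
[483.82559783 211.36804046]
[470.90814498 308.08847465]
[473.82120532 263.91116393]
```

Call:
step_arm(steps=[0.59,-3.96,0,-1,0,-2,0.3,0.59,-3.96,0,-1,0,-2,0.3,0.45,-2.97,0,-1,0,-2,0.3,0.45,-2.97,0,-1,0,-2,0.3,0.45,-2.97,0,0,0,-1,0.3,0.3,-1.98,0,0,0,0,0.3,0.3,-1.98,0,0,0,0,0.3,0,0,0,0,0,0,0.3,0,0,0,0,0,0,0.3,0,0,0,0,0,0,0.3])

```text
time: 21.05
ee_pos: [0.628, -0.2452, 0.1804]
eef_rot: [0.913, 0.067, 0.402, -0.031]
ft_force: [0.4, 0.9, -1.0]
gripper_width: 0.595
```

```bash
python3 st.py wrist w15; python3 - <<'E'
from h import *
s=env.observe();r=R.from_quat(s["eef_rot"]).as_matrix()
L=s["ee_pos"]+r@np.array([-.066,0,-.004]); print("lip",L.round(4)); 
d=L[:2]-np.array([.5592,-.2550]);a=np.radians(8.6);print("local",np.cos(a)*d[0]+np.sin(a)*d[1],-np.sin(a)*d[0]+np.cos(a)*d[1])
snap("side","s15",(260,180,460,320),4)
E
```

```text
21.05 F [ 0.4  0.9 -1. ] p [ 0.628  -0.2452  0.1804] g 0.595 j [-0.    0.18  0.6   2.06 -1.27  0.63  0.1 ] tx_ang 8.35 tz [ 0.73   0.111 -0.675]
lip [ 0.5811 -0.2516  0.1343]
local 0.02217445725860897 0.00011967476338872567
```

View pics/w15.png

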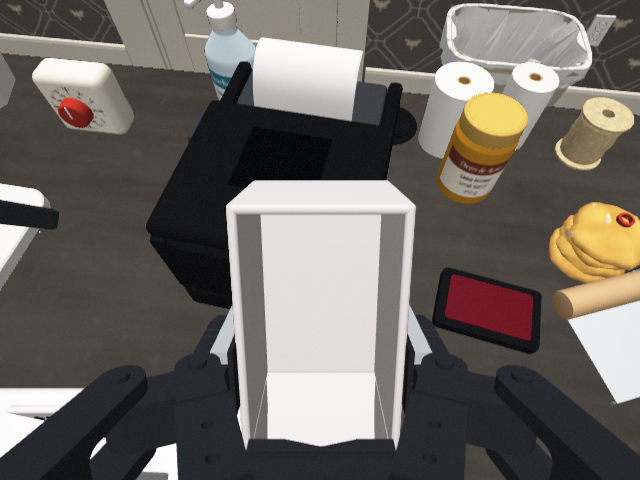

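View pics/s15.png

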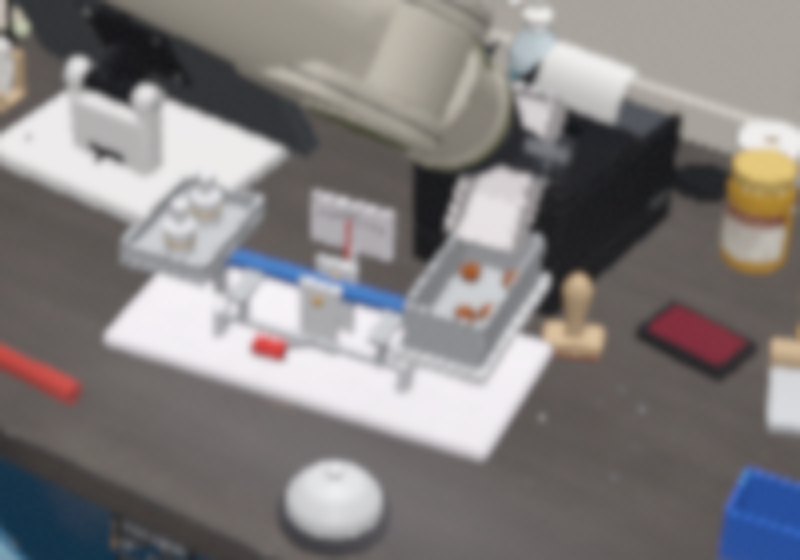

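Call:
step_arm(steps=[0,0,0,0,0,0,0.3,0,0,0,0,0,0,0.3,0,0,0,0,0,8,0.3,0,0,0,0,0,12,0.3,-0.59,3.96,0,0,0,10,0.3,-0.59,3.96,0,0,0,10,0.3,-0.59,3.96,0,0,0,5,0.3,0,0,0,0,0,0,0.3])

```text
time: 21.95
ee_pos: [0.6296, -0.2439, 0.2274]
eef_rot: [0.949, 0.072, 0.305, -0.024]
ft_force: [0.3, 1.0, -0.8]
gripper_width: 0.602
```

```bash
python3 st.py; python3 - <<'E'
from h import *
snap("side","s16",(260,150,460,290),4)
E
```

```text
21.95 F [ 0.3  1.  -0.8] p [ 0.6296 -0.2439  0.2274] g 0.602 j [-0.13  0.14  0.66  1.88 -0.69  0.75 -0.5 ] tx_ang 8.59 tz [ 0.576  0.088 -0.812]
```

View pics/s16.png

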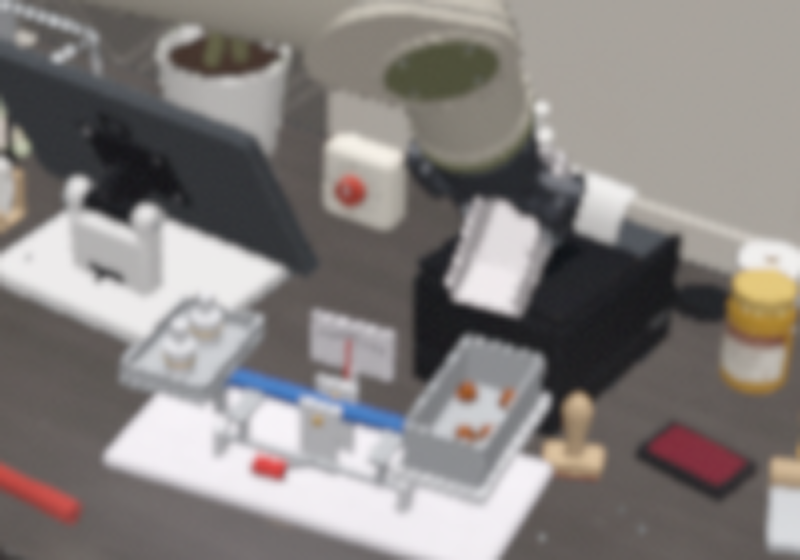

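Call:
step_arm(steps=[-0.59,3.96,0,0,0,0,0.3,-0.59,3.96,0,0,0,0,0.3,-0.59,3.96,0,0,0,0,0.3,-0.59,3.96,0,0,0,0,0.3,-0.59,3.96,0,0,0,0,0.3,-0.59,3.96,0,0,0,0,0.3,-0.59,3.96,0,0,0,0,0.3,-0.59,3.96,0,0,0,0,0.3,-0.5,3.4,0,0,0,0,0.3,0,0,0,0,0,0,0.3])

```text
time: 23.0
ee_pos: [0.6281, -0.2432, 0.2226]
eef_rot: [0.997, 0.075, -0.0, -0.003]
ft_force: [1.4, -0.1, -1.4]
gripper_width: 0.599
```

```bash
python3 st.py
```

```text
23.0 F [ 1.4 -0.1 -1.4] p [ 0.6281 -0.2432  0.2226] g 0.599 j [-0.18  0.52  0.72  1.36 -0.34  1.39 -0.89] tx_ang 8.58 tz [-0.001  0.006 -1.   ]
```

Call:
step_arm(steps=[0,0,-2.5,-8,-17,0,0.3,0,0,-2.5,-10,-22,0,0.3,0,0,-2.5,-10,-22,0,0.3,0,0,-2.5,-10,-22,0,0.3,0,0,-2.5,-10,-22,0,0.3,0,0,-2.5,-10,-22,0,0.3,0,0,-3,-10,-22,0,0.3,0,0,-3,-10,-17,0,0.3,0,0,0,0,0,-30,0.3,0,0,0,0,0,-40,0.3,0,0,0,0,0,-40,0.3,0,0,0,0,0,-30,0.3])

```text
time: 24.2
ee_pos: [0.5476, -0.4116, 0.0827]
eef_rot: [0.994, -0.112, 0.001, -0.002]
ft_force: [0.2, -0.8, -0.4]
gripper_width: 0.599
```

Call:
step_arm(steps=[0,0,0,0,0,-25,0.3,0,0,0,0,0,-20,0.3,0,0,0,0,0,-10,0.3,0,0,0,0,0,0,0.3,0,0,0,0,0,0,0.3])

```text
time: 24.7
ee_pos: [0.5494, -0.4118, 0.0312]
eef_rot: [0.994, -0.111, 0.002, -0.001]
ft_force: [-0.0, 0.1, 0.0]
gripper_width: 0.605
```

```bash
python3 st.py wrist w17
```

```text
24.7 F [-0.   0.1  0. ] p [ 0.5494 -0.4118  0.0312] g 0.605 j [ 0.09  0.74  0.71  1.51 -0.52  1.09 -0.87] tx_ang -12.7 tz [ 0.003  0.001 -1.   ]
```

View pics/w17.png

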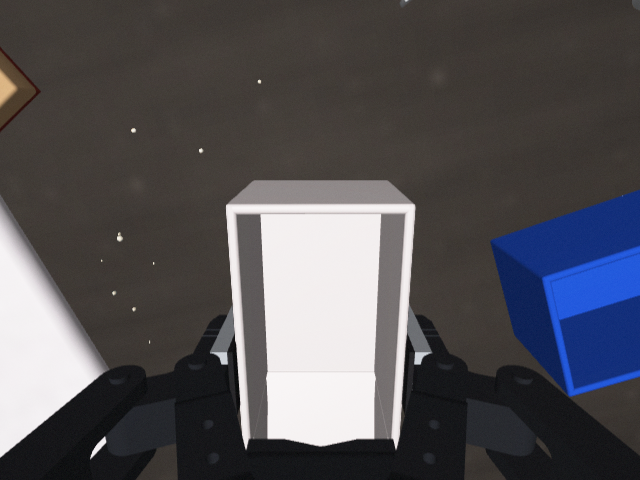

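Call:
step_arm(steps=[0,0,0,0,0,-12,0.3,0,0,0,0,0,-6,0.3,0,0,0,0,0,-2,0.3,0,0,0,0,0,0,0.3,0,0,0,0,0,0,0.3])

```text
time: 25.25
ee_pos: [0.5495, -0.4107, 0.0102]
eef_rot: [0.994, -0.11, 0.001, -0.001]
ft_force: [-1.1, 1.7, 3.7]
gripper_width: 0.605
```

Call:
step_arm(steps=[0,0,0,0,0,-1,0.3,0,0,0,0,0,0,0.3])

```text
time: 25.45
ee_pos: [0.5497, -0.4109, 0.0101]
eef_rot: [0.994, -0.11, 0.001, -0.001]
ft_force: [-4.5, 4.9, 12.4]
gripper_width: 0.6
```

Contact felt; open and rise.

Call:
step_arm(steps=[0,0,0,0,0,1,0.7,0,0,0,0,0,0,0.85,0,0,0,0,0,0,1,0,0,0,0,0,0,1,0,0,0,0,0,15,1,0,0,0,0,0,30,1,0,0,0,0,0,40,1,0,0,0,0,0,45,1,0,0,0,0,0,45,1,0,0,0,0,0,45,1,0,0,0,0,0,30,1,0,0,0,0,0,0,1])

```text
time: 26.65
ee_pos: [0.5502, -0.4125, 0.2664]
eef_rot: [0.994, -0.11, 0.005, 0.001]
ft_force: [0.3, 0.2, 1.2]
gripper_width: 1.0
```

```bash
python3 st.py wrist w18
```

```text
26.65 F [0.3 0.2 1.2] p [ 0.5502 -0.4125  0.2664] g 1.0 j [ 0.05  0.55  0.83  1.26 -0.4   1.48 -0.96] tx_ang -12.66 tz [ 0.009 -0.002 -1.   ]
```

View pics/w18.png

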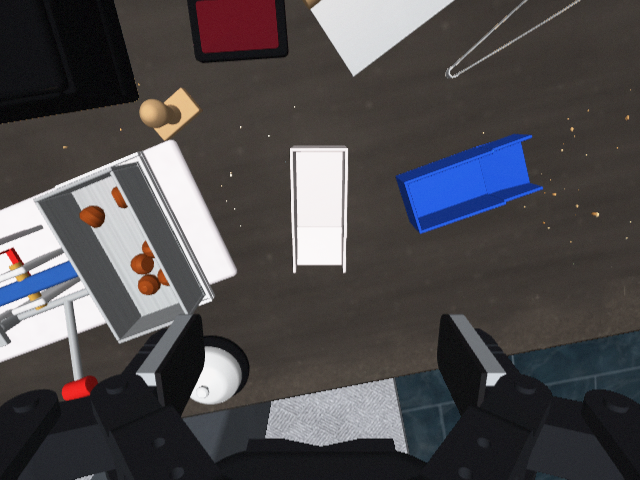

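Call:
step_arm(steps=[0,0,3,-8,18,0,0.6,0,0,3,-15,34,0,0.6,0,0,3,-18,41,0,0.6,0,0,3,-18,41,0,0.6,0,0,3,-18,41,0,0.6,0,0,3,-18,41,0,0.6,0,0,3,-14,32,0,0.6,0,0,0,-5,12,-30,0.6,0,0,0,0,0,-30,0.6,0,0,0,0,0,0,0.6,0,0,0,0,0,0,0.6])

```text
time: 27.8
ee_pos: [0.4351, -0.1511, 0.2002]
eef_rot: [0.997, 0.073, 0.0, -0.001]
ft_force: [0.8, 0.5, 0.5]
gripper_width: 0.6
```

```bash
python3 st.py wrist w19
```

```text
27.8 F [0.8 0.5 0.5] p [ 0.4351 -0.1511  0.2002] g 0.6 j [-0.5  -0.06  0.73  1.95  0.04  1.23 -1.21] tx_ang 8.33 tz [-0.     0.003 -1.   ]
```

View pics/w19.png

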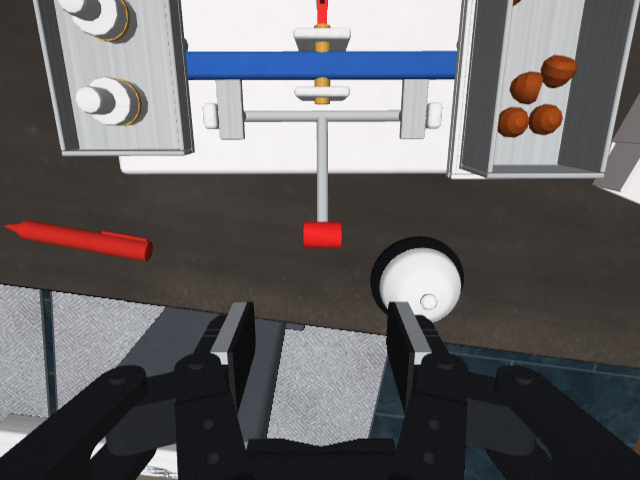

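```bash
python3 - <<'E'
from h import *
c=old("w19")
for z in (.075,.08,.085): print(px2w(c,(323,235),z).round(4))
E
```

```text
[ 0.4334 -0.1536  0.075 ]
[ 0.4348 -0.1533  0.08  ]
[ 0.4362 -0.1531  0.085 ]
```

Call:
step_arm(steps=[0,0,0,0,-1.5,-25,0.6,0,0,0,0,0,-40,0.6,0,0,0,0,0,-40,0.6,0,0,0,0,0,-25,0.6,0,0,0,0,0,-12,0.6,0,0,0,0,0,0,0.6,0,0,0,0,0,0,0.6])

```text
time: 28.55
ee_pos: [0.4366, -0.1528, 0.0594]
eef_rot: [0.997, 0.073, 0.001, -0.001]
ft_force: [-0.8, 0.6, 0.3]
gripper_width: 0.594
```

Call:
step_arm(steps=[0,0,0,0,0,0,0,0,0,0,0,0,0,0,0,0,0,0,0,0,0,0,0,0,0,0,0,0,0,0,0,0,0,0,0])

```text
time: 29.05
ee_pos: [0.4357, -0.1519, 0.0584]
eef_rot: [0.997, 0.073, 0.001, -0.002]
ft_force: [-3.0, 3.6, 6.0]
gripper_width: 0.293
```

```bash
python3 st.py wrist w20
```

```text
29.05 F [-3.   3.6  6. ] p [ 0.4357 -0.1519  0.0584] g 0.293 j [-0.45  0.19  0.75  2.1  -0.17  0.91 -1.03] tx_ang 8.38 tz [ 0.002  0.004 -1.   ]
```

View pics/w20.png

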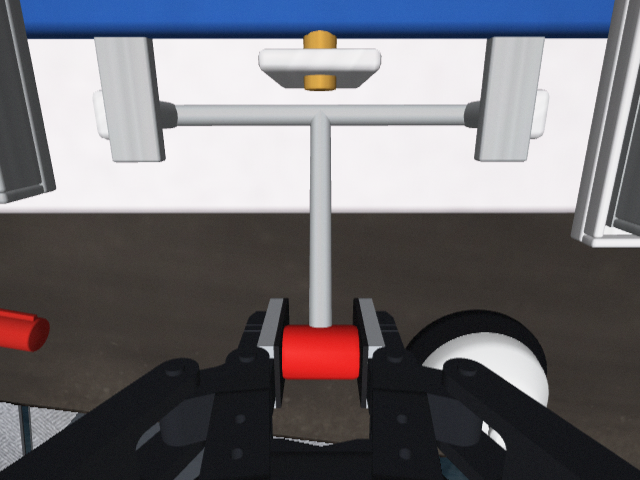

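Call:
step_arm(steps=[0,0,0,4.2,0.6,6.6,0,0,0,0,4.7,0.7,6.3,0,0,0,0,5.2,0.8,5.7,0,0,0,0,5.6,0.8,5.3,0,0,0,0,6.2,0.9,4.8,0,0,0,0,6.5,1,4.2,0,0,0,0,6.9,1,3.7,0,0,0,0,7.1,1,3,0,0,0,0,7.4,1.1,2.3,0,0,0,0,7.6,1.1,1.7,0,0,0,0,3,0.4,0.5,0,0,0,0,0,0,0,0])

```text
time: 30.3
ee_pos: [0.4998, -0.1423, 0.1023]
eef_rot: [0.997, 0.073, -0.0, -0.002]
ft_force: [-3.8, 4.2, -2.7]
gripper_width: 0.29
```

```bash
python3 st.py wrist w21
```

```text
30.3 F [-3.8  4.2 -2.7] p [ 0.4998 -0.1423  0.1023] g 0.29 j [-0.45  0.26  0.74  1.92 -0.21  1.04 -1.05] tx_ang 8.4 tz [-0.001  0.003 -1.   ]
```

View pics/w21.png

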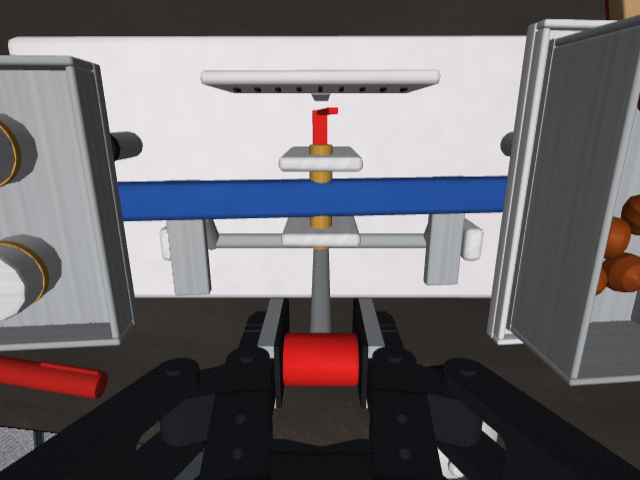

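Call:
step_arm(steps=[0,0,0,2,0.3,0,0,0,0,0,2,0.3,0,0,0,0,0,0,0,0,0])

```text
time: 30.65
ee_pos: [0.5003, -0.1423, 0.1021]
eef_rot: [0.997, 0.073, -0.004, -0.003]
ft_force: [-24.8, 6.5, 17.4]
gripper_width: 0.296
```

Call:
step_arm(steps=[0,0,0,-3,-0.4,0,0,0,0,0,0,0,0,0,0,0,0,0,0,0,0.45,0,0,0,0,0,0,0.6,0,0,0,0,0,0,0.6,0,0,0,0,0,0,0.6,0,0,0,0,0,10,0.6,0,0,0,0,0,25,0.6,0,0,0,0,0,35,0.6,0,0,0,0,0,40,0.6,0,0,0,0,0,40,0.6,0,0,0,0,0,0,0.6])

```text
time: 31.85
ee_pos: [0.5031, -0.1438, 0.2579]
eef_rot: [0.997, 0.073, 0.005, -0.001]
ft_force: [-0.6, -1.3, -1.4]
gripper_width: 0.602
```

Call:
step_arm(steps=[0,0,0,-20,0,20,0.6,0,0,0,-20,0,10,0.6,0,0,0,-20,0,0,0.6,0,0,0,0,0,0,0.6,0,0,0,0,0,0,0.6,0,0,0,0,0,0,0.6,0,0,0,0,0,0,0.6,0,0,0,0,0,0,0.6,0,0,0,0,0,0,0.6,0,0,0,0,0,0,0.6,0,0,0,0,0,0,0.6,0,0,0,0,0,0,0.6])

```text
time: 33.05
ee_pos: [0.4409, -0.1428, 0.2821]
eef_rot: [0.997, 0.073, 0.001, -0.001]
ft_force: [0.1, -0.6, -0.3]
gripper_width: 0.598
```

```bash
python3 st.py wrist w22; python3 - <<'E'
from h import *
snap("side","s22",(260,180,460,320),4)
E
```

```text
33.05 F [ 0.1 -0.6 -0.3] p [ 0.4409 -0.1428  0.2821] g 0.598 j [-0.56 -0.12  0.73  1.82  0.08  1.41 -1.27] tx_ang 8.36 tz [ 0.001  0.003 -1.   ]
```

View pics/w22.png

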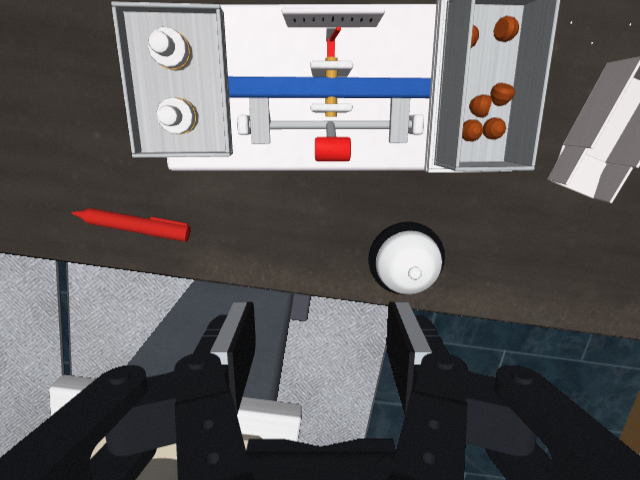

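View pics/s22.png

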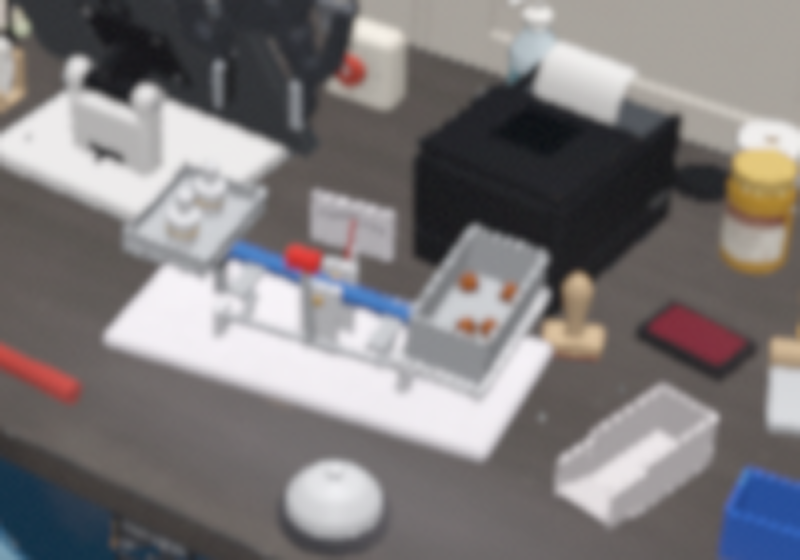

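Call:
step_arm(steps=[0,0,0,0,0,0,0.6,0,0,0,0,0,0,0.6,0,0,0,0,0,0,0.6,0,0,0,0,0,0,0.6,0,0,0,0,0,0,0.6,0,0,0,0,0,0,0.6,0,0,0,0,0,0,0.6,0,0,0,0,0,0,0.6,0,0,0,0,0,0,0.6,0,0,0,0,0,0,0.6,0,0,0,0,0,0,0.6,0,0,0,0,0,0,0.6])

```text
time: 34.35
ee_pos: [0.4408, -0.1427, 0.2821]
eef_rot: [0.997, 0.073, 0.001, -0.001]
ft_force: [0.2, 0.5, 0.4]
gripper_width: 0.604
```

Call:
step_arm(steps=[0,0,0,0,0,0,0.6,0,0,0,0,0,0,0.6,0,0,0,0,0,0,0.6,0,0,0,0,0,0,0.6,0,0,0,0,0,0,0.6,0,0,0,0,0,0,0.6,0,0,0,0,0,0,0.6,0,0,0,0,0,0,0.6,0,0,0,0,0,0,0.6,0,0,0,0,0,0,0.6,0,0,0,0,0,0,0.6,0,0,0,0,0,0,0.6])

```text
time: 35.55
ee_pos: [0.4409, -0.1427, 0.2821]
eef_rot: [0.997, 0.073, 0.001, -0.001]
ft_force: [0.1, 0.1, -0.7]
gripper_width: 0.596
```

```bash
python3 st.py wrist w23; python3 - <<'E'
from h import *
c=snap("side","s23",(260,180,460,320),4)
a=cv2.imread("pics/s22_full.png").astype(int);b=cv2.imread("pics/s23_full.png").astype(int)
d=np.abs(a-b).max(2)[180:320,260:460];print("max diff side",d.max(), (d>40).sum())
c=old("w23")
im=cv2.imread("pics/w23_full.png"); hsv=cv2.cvtColor(im,cv2.COLOR_BGR2HSV)
m=cv2.inRange(hsv,(0,180,90),(4,255,255))|cv2.inRange(hsv,(176,180,90),(180,255,255)); m[:, :290]=0; m[:110]=0; m[200:]=0; m[:,380:]=0
u=cv2.moments(m,True); k=(u["m10"]/u["m00"],u["m01"]/u["m00"]); print(k,px2w(c,k,.124), "exp free", .542-.989*.046, -.1364-.146*.046)
E
```

```text
35.55 F [ 0.1  0.1 -0.7] p [ 0.4409 -0.1427  0.2821] g 0.596 j [-0.56 -0.12  0.73  1.82  0.08  1.41 -1.27] tx_ang 8.37 tz [ 0.001  0.003 -1.   ]
max diff side 10 0
(332.3980463980464, 148.7887667887668) [ 0.49587095 -0.14381501  0.124     ] exp free 0.49650600000000006 -0.143116
```

View pics/w23.png

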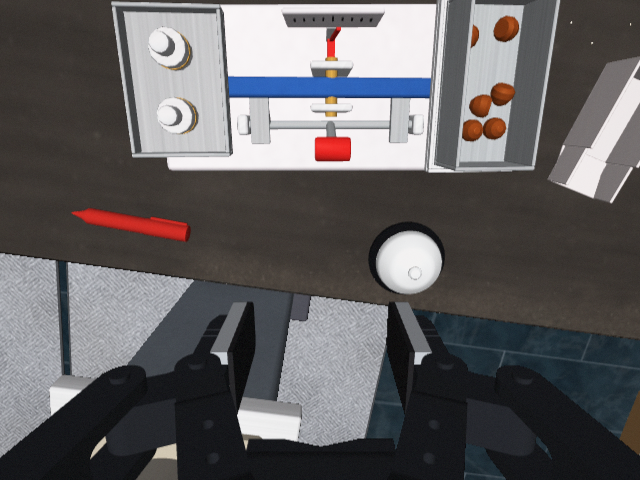

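Call:
step_arm(steps=[0,0,0,20,0,0,0.6,0,0,0,20,0,-10,0.6,0,0,0,15,-0.5,-20,0.6,0,0,0,0,0,-40,0.6,0,0,0,0,0,-40,0.6,0,0,0,0,0,-40,0.6,0,0,0,0,0,-20,0.6,0,0,0,0,0,-8,0.6,0,0,0,0,0,0,0.6,0,0,0,0,0,0,0.6])

```text
time: 36.65
ee_pos: [0.4966, -0.1434, 0.1053]
eef_rot: [0.997, 0.073, 0.001, -0.001]
ft_force: [0.0, -0.2, -0.3]
gripper_width: 0.602
```

```bash
python3 st.py wrist w24
```

```text
36.65 F [ 0.  -0.2 -0.3] p [ 0.4966 -0.1434  0.1053] g 0.602 j [-0.48  0.25  0.77  1.93 -0.21  1.04 -1.05] tx_ang 8.37 tz [ 0.003  0.003 -1.   ]
```

View pics/w24.png

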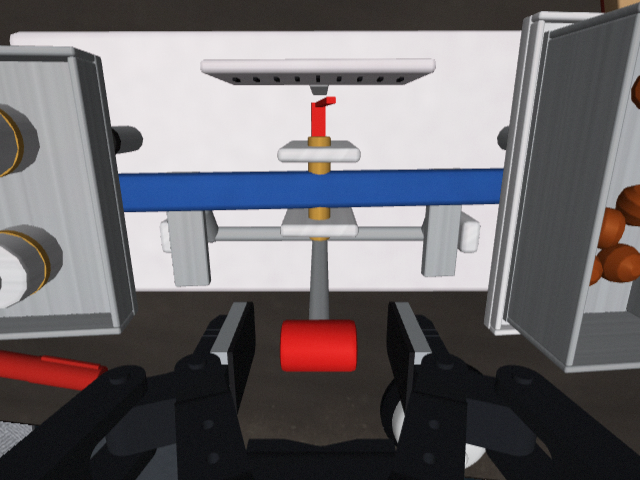

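Call:
step_arm(steps=[0,0,0,0,0,-3,0.4,0,0,0,0,0,0,0,0,0,0,0,0,0,0,0,0,0,0,0,0,0,0,0,0,0,0,0,0])

```text
time: 37.2
ee_pos: [0.4962, -0.1428, 0.1017]
eef_rot: [0.997, 0.073, 0.001, -0.002]
ft_force: [-1.5, 2.8, 5.5]
gripper_width: 0.294
```

Call:
step_arm(steps=[0,0,0,-7.6,-1.1,-1.7,0,0,0,0,-7.4,-1.1,-2.3,0,0,0,0,-7.1,-1,-3,0,0,0,0,-6.9,-1,-3.7,0,0,0,0,-6.5,-1,-4.2,0,0,0,0,-6.2,-0.9,-4.8,0,0,0,0,-5.6,-0.8,-5.3,0,0,0,0,-5.2,-0.8,-5.7,0,0,0,0,-4.7,-0.7,-6.3,0,0,0,0,-4.2,-0.6,-6.6,0,0,0,0,0,0,0,0])

```text
time: 38.3
ee_pos: [0.4355, -0.1519, 0.0579]
eef_rot: [0.997, 0.073, 0.002, -0.002]
ft_force: [3.2, 3.1, 1.8]
gripper_width: 0.296
```

Call:
step_arm(steps=[0,0,0,-1.5,-0.2,-2.5,0,0,0,0,0,0,0,0])

```text
time: 38.5
ee_pos: [0.4342, -0.1521, 0.0557]
eef_rot: [0.997, 0.073, 0.002, -0.001]
ft_force: [4.6, 3.3, 1.6]
gripper_width: 0.291
```

Call:
step_arm(steps=[0,0,0,-1.5,-0.2,-2.5,0,0,0,0,-1,-0.2,-2,0,0,0,0,0,0,0,0])

```text
time: 38.8
ee_pos: [0.4339, -0.1523, 0.0543]
eef_rot: [0.997, 0.073, 0.004, -0.003]
ft_force: [-10.7, 10.8, 51.9]
gripper_width: 0.295
```

```bash
python3 st.py
```

```text
38.8 F [-10.7  10.8  51.9] p [ 0.4339 -0.1523  0.0543] g 0.295 j [-0.47  0.19  0.78  2.11 -0.18  0.9  -1.01] tx_ang 8.41 tz [ 0.007  0.006 -1.   ]
```

Call:
step_arm(steps=[0,0,0,1,0,3,0,0,0,0,0,0,0,0,0,0,0,0,0,0,0.4,0,0,0,0,0,0,0.55,0,0,0,0,0,0,0.55,0,0,0,0,0,10,0.55,0,0,0,0,0,25,0.55,0,0,0,0,0,40,0.55,0,0,0,0,0,45,0.55,0,0,0,0,0,45,0.55,0,0,0,0,0,35,0.55,0,0,0,0,0,0,0.55])

```text
time: 40.0
ee_pos: [0.4332, -0.1538, 0.2583]
eef_rot: [0.997, 0.072, 0.004, -0.001]
ft_force: [-0.2, -0.3, -0.0]
gripper_width: 0.551
```

```bash
python3 st.py wrist w25; python3 - <<'E'
from h import *
snap("side","s25",(260,180,460,320),4)
E
```

```text
40.0 F [-0.2 -0.3 -0. ] p [ 0.4332 -0.1538  0.2583] g 0.551 j [-0.57 -0.13  0.76  1.87  0.09  1.36 -1.25] tx_ang 8.31 tz [ 0.008  0.003 -1.   ]
```

View pics/w25.png

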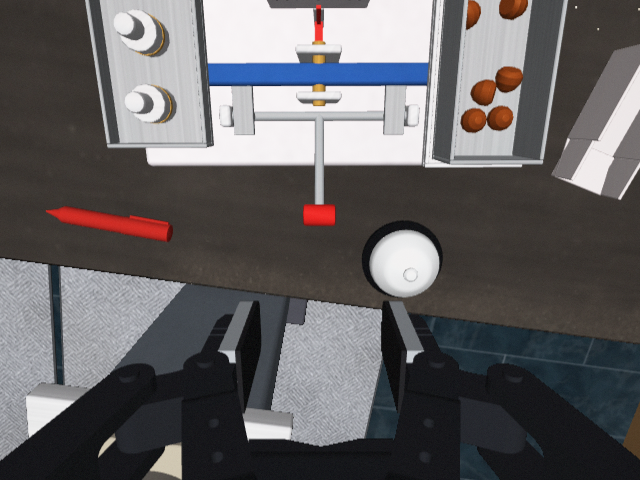

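View pics/s25.png

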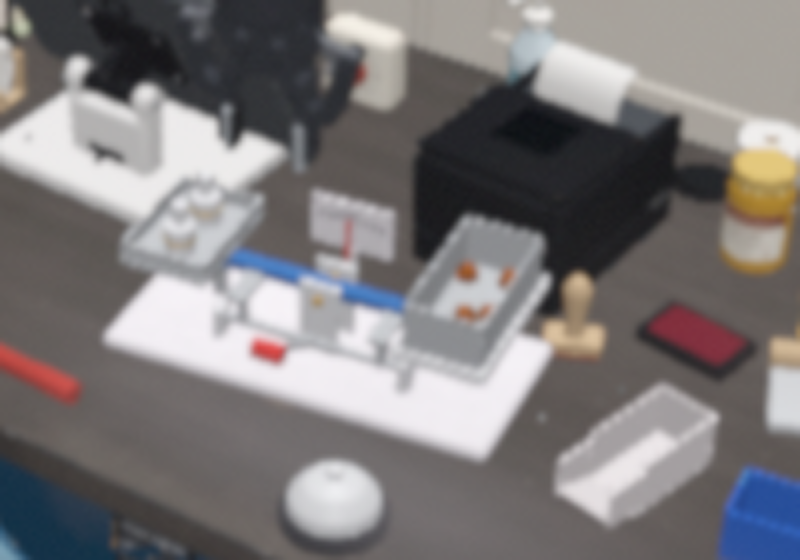

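Call:
step_arm(steps=[0,0,0,12,-10,0,1,0,0,0,25,-20,0,1,0,0,0,30,-24,0,1,0,0,0,30,-24,0,1,0,0,0,20,-16,0,1,0,0,0,9,-7,0,1,0,0,0,0,0,0,1,0,0,0,0,0,0,1])

```text
time: 40.9
ee_pos: [0.5564, -0.254, 0.2523]
eef_rot: [0.997, 0.072, -0.001, -0.001]
ft_force: [-0.9, 0.7, -0.2]
gripper_width: 0.997
```

```bash
python3 st.py wrist w26
```

```text
40.9 F [-0.9  0.7 -0.2] p [ 0.5564 -0.254   0.2523] g 0.997 j [-0.33  0.39  0.9   1.5  -0.31  1.4  -0.83] tx_ang 8.3 tz [-0.001  0.003 -1.   ]
```

View pics/w26.png

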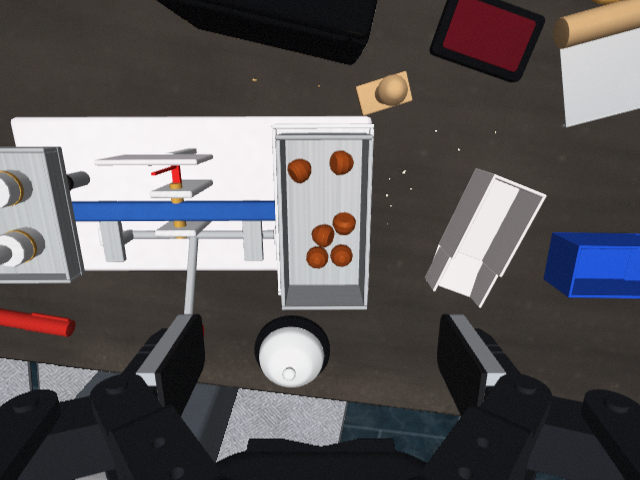

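```bash
python3 - <<'E'
from fit import *
c=old("w26")
fit(c,[((-.063,.032,.125),(281.5,309)),((-.063,-.032,.125),(367.5,308.5)),((.063,.032,.125),(277,138.5)),((.063,-.032,.125),(371,137))],[.559,-.255,.15])
E
```

```text
[ 0.5576 -0.2567  0.1526] 8.75
[[-0.0, 3.2], [0.1, 3.1], [-2.7, -1.4], [1.7, -0.7]]
```

Call:
step_arm(steps=[0,0,0,2,-1.7,-25,1,0,0,0,0,0,-35,1,0,0,0,0,0,-40,1,0,0,0,0,0,-35,1,0,0,0,0,0,-20,1,0,0,0,0,0,-11,1,0,0,0,0,0,0,1,0,0,0,0,0,0,1])

```text
time: 41.75
ee_pos: [0.5599, -0.2556, 0.0888]
eef_rot: [0.997, 0.073, 0.001, -0.001]
ft_force: [-0.1, 0.6, -0.5]
gripper_width: 0.998
```

```bash
python3 st.py wrist w27; python3 - <<'E'
from h import *
snap("side","s27",(330,180,450,290),5)
E
```

```text
41.75 F [-0.1  0.6 -0.5] p [ 0.5599 -0.2556  0.0888] g 0.998 j [-0.26  0.54  0.81  1.68 -0.43  1.1  -0.74] tx_ang 8.37 tz [ 0.003  0.003 -1.   ]
```

View pics/w27.png

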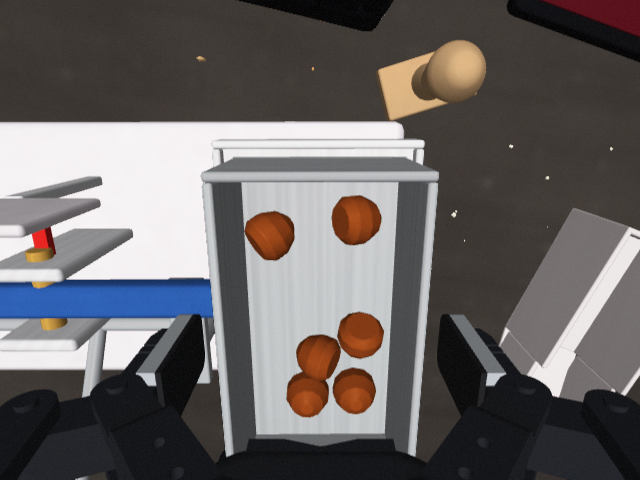

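View pics/s27.png

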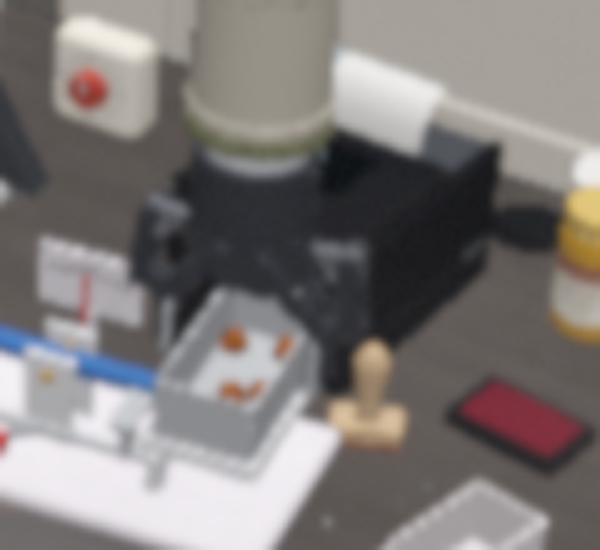

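Call:
step_arm(steps=[0,0,0,0,0,-2,0.85,0,0,0,0,0,0,0.8,0,0,0,0,0,0,0.5,0,0,0,0,0,0,0.5,0,0,0,0,0,0,0.5,0,0,0,0,0,0,0.5])

```text
time: 42.45
ee_pos: [0.5596, -0.2556, 0.0857]
eef_rot: [0.997, 0.073, 0.001, -0.001]
ft_force: [-0.7, 0.5, 3.4]
gripper_width: 0.745
```

Call:
step_arm(steps=[0,0,0,0,0,6,0.5,0,0,0,0,0,10,0.5,0,0,0,0,0,10,0.5,0,0,0,0,0,0,0.5])

```text
time: 42.85
ee_pos: [0.5602, -0.256, 0.1133]
eef_rot: [0.997, 0.073, 0.002, -0.001]
ft_force: [0.3, -0.6, -2.2]
gripper_width: 0.741
```

```bash
python3 st.py wrist w28; python3 - <<'E'
from h import *
snap("side","s28",(330,180,450,290),5)
E
```

```text
42.85 F [ 0.3 -0.6 -2.2] p [ 0.5602 -0.256   0.1133] g 0.741 j [-0.27  0.51  0.83  1.66 -0.41  1.15 -0.76] tx_ang 8.36 tz [ 0.003  0.002 -1.   ]
```

View pics/w28.png

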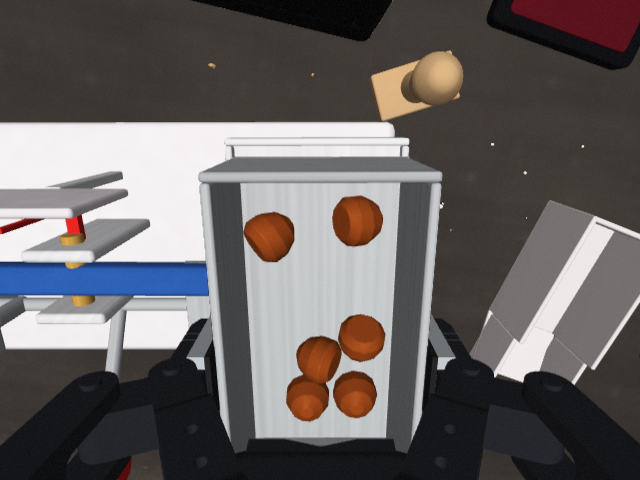

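View pics/s28.png

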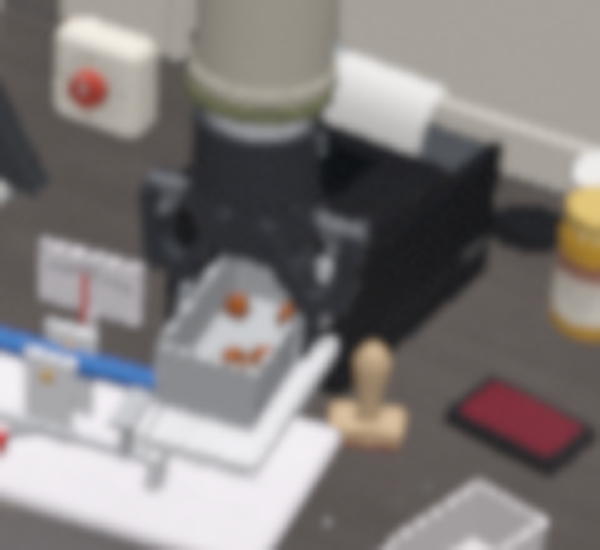

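Call:
step_arm(steps=[0,0,0,0,0,20,0.5,0,0,0,-5,0,30,0.5,0,0,0,-10,3,35,0.5,0,0,0,-15,10,35,0.5,0,0,0,-18,20,25,0.5,0,0,0,-20,28,10,0.5,0,0,0,-20,35,0,0.5,0,0,0,-15,36,0,0.5,0,0,0,-5,36,0,0.5,0,0,0,0,36,0,0.5,0,0,0,0,36,0,0.5,0,0,0,0,36,0,0.5])

```text
time: 44.15
ee_pos: [0.4509, 0.0218, 0.2664]
eef_rot: [0.997, 0.073, 0.001, -0.002]
ft_force: [0.3, -0.1, -2.8]
gripper_width: 0.741
```

```bash
python3 st.py wrist w29; python3 - <<'E'
from h import *
snap("top","t29",(100,180,300,320),4)
E
```

```text
44.15 F [ 0.3 -0.1 -2.8] p [0.4509 0.0218 0.2664] g 0.741 j [-0.84 -0.14  0.64  1.87  0.08  1.38 -1.64] tx_ang 8.36 tz [ 0.001  0.004 -1.   ]
```

View pics/w29.png

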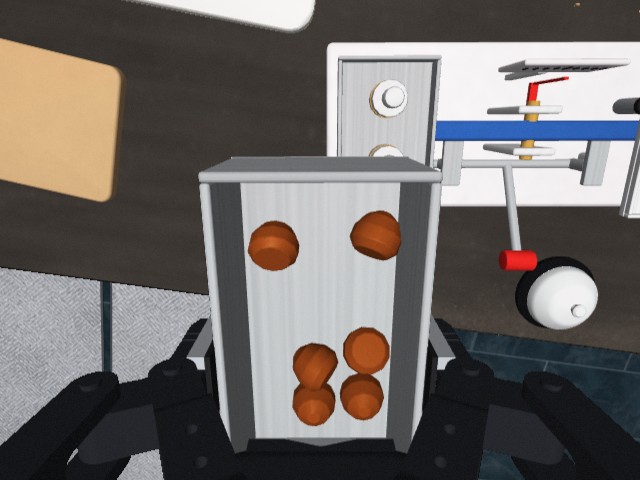

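View pics/t29.png

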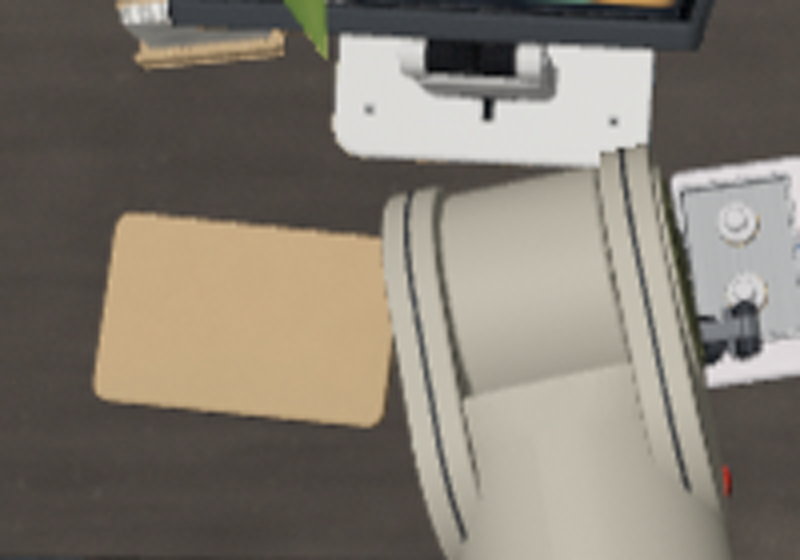

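```bash
python3 - <<'E'
from fit import *
im=cv2.imread("pics/w1_full.png"); hsv=cv2.cvtColor(im,cv2.COLOR_BGR2HSV)
def board(im,c,roi):
    hsv=cv2.cvtColor(im,cv2.COLOR_BGR2HSV); m=cv2.inRange(hsv,(8,60,120),(28,200,255)); k=np.zeros_like(m); x0,y0,x1,y1=roi; k[y0:y1,x0:x1]=255; m&=k
    cs,_=cv2.findContours(m,cv2.RETR_EXTERNAL,cv2.CHAIN_APPROX_NONE); q=max(cs,key=cv2.contourArea)[:,0]
    W=np.array([px2w(c,u,.014)[:2] for u in q])*1000
    r=cv2.minAreaRect(W.astype(np.float32)); print(r)
board(im,old("w1"),(390,180,590,310))
board(cv2.imread("pics/top0.png"),cam("top"),(115,220,210,300))
board(cv2.imread("pics/t29_full.png"),cam("top"),(115,220,194,300))
E
```

```text
((486.57135009765625, 322.8565673828125), (199.23617553710938, 129.9680938720703), 84.99711608886719)
((486.4137268066406, 325.4093322753906), (199.71424865722656, 131.3422393798828), 85.06880950927734)
((486.38671875, 328.2883605957031), (193.94512939453125, 130.79368591308594), 85.06880187988281)
```

Call:
step_arm(steps=[0,0,5,2,25,0,0.5,0,0,7.2,3,32,0,0.5,0,0,7.2,3,32,0,0.5,0,0,7.2,4,32,0,0.5,0,0,7.2,4,32,0,0.5,0,0,7.2,4,32,0,0.5,0,0,7.2,4,32,0,0.5,0,0,7.2,4,32,0,0.5,0,0,7.2,3,25,0,0.5,0,0,7.2,3,15,0,0.5,0,0,6.8,2,8,0,0.5,0,0,0,0,0,0,0.5])

```text
time: 45.45
ee_pos: [0.4873, 0.3181, 0.2656]
eef_rot: [0.736, 0.677, -0.001, -0.001]
ft_force: [-0.3, -0.7, -2.8]
gripper_width: 0.744
```

```bash
python3 st.py wrist w30
```

```text
45.45 F [-0.3 -0.7 -2.8] p [0.4873 0.3181 0.2656] g 0.744 j [-1.03  0.23  0.44  1.55 -0.1   1.39 -0.66] tx_ang 85.15 tz [-0.003  0.001 -1.   ]
```

View pics/w30.png

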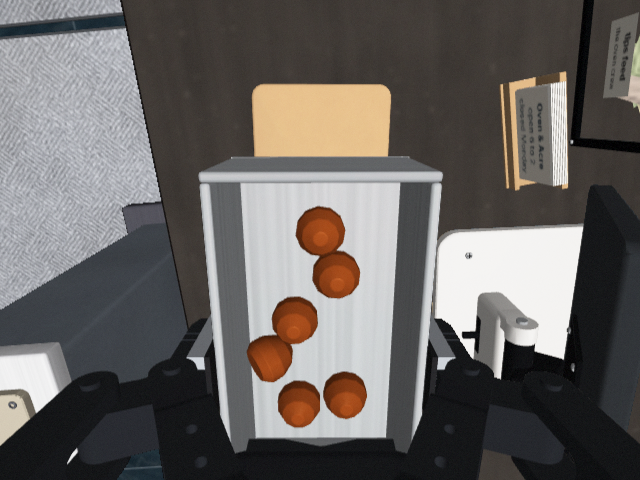

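```bash
python3 - <<'E'
from h import *
c=old("w30"); 
a=np.radians(85); ax=np.array([np.cos(a),np.sin(a)])
m=px2w(c,(322,84.5),.014); print(m, m[:2]-.1*ax)
l=px2w(c,(252.5,130),.014);r=px2w(c,(390.5,130),.014);print(l,r,(l+r)/2)
E
```

```text
[0.49656171 0.42205453 0.014     ] [0.48784613 0.32243506]
[0.42771574 0.38766948 0.014     ] [0.55765757 0.37657137 0.014     ] [0.49268665 0.38212043 0.014     ]
```

Call:
step_arm(steps=[0,0,0,0,3,-20,0.5,0,0,0,0,2,-35,0.5,0,0,0,0,0,-40,0.5,0,0,0,0,0,-40,0.5,0,0,0,0,0,-40,0.5,0,0,0,0,0,-30,0.5,0,0,0,0,0,-20,0.5,0,0,0,0,0,-8,0.5,0,0,0,0,0,-4,0.5,0,0,0,0,0,0,0.5,0,0,0,0,0,0,0.5])

```text
time: 46.6
ee_pos: [0.4882, 0.3228, 0.0308]
eef_rot: [0.738, 0.675, 0.001, -0.002]
ft_force: [-0.4, 0.5, -1.3]
gripper_width: 0.742
```

```bash
python3 st.py
```

```text
46.6 F [-0.4  0.5 -1.3] p [0.4882 0.3228 0.0308] g 0.742 j [-0.98  0.46  0.39  1.79 -0.21  0.93 -0.58] tx_ang 84.92 tz [-0.001  0.003 -1.   ]
```

Call:
step_arm(steps=[0,0,0,-1,0,-6,0.5,0,0,0,0,0,-3,0.5,0,0,0,0,0,-1,0.5,0,0,0,0,0,0,0.5,0,0,0,0,0,0,0.5])

```text
time: 47.1
ee_pos: [0.4865, 0.3228, 0.0211]
eef_rot: [0.737, 0.675, -0.0, -0.002]
ft_force: [-8.5, -4.3, 16.0]
gripper_width: 0.74
```

Call:
step_arm(steps=[0,0,0,0,0,-1,0.5,0,0,0,0,0,0,0.5])

```text
time: 47.3
ee_pos: [0.4864, 0.3228, 0.021]
eef_rot: [0.737, 0.675, -0.0, -0.002]
ft_force: [-14.3, -7.2, 28.7]
gripper_width: 0.745
```

Contact with the board; ease, open, rise.

Call:
step_arm(steps=[0,0,0,0.5,0.3,2,0.5,0,0,0,0,0,0,0.8,0,0,0,0,0,0,0.9,0,0,0,0,0,0,1,0,0,0,0,0,0,1,0,0,0,0,0,10,1,0,0,0,0,0,20,1,0,0,0,0,0,35,1,0,0,0,0,0,45,1,0,0,0,0,0,45,1,0,0,0,0,0,45,1,0,0,0,0,0,45,1])

```text
time: 48.5
ee_pos: [0.4868, 0.3223, 0.2684]
eef_rot: [0.738, 0.675, 0.0, -0.002]
ft_force: [-0.1, 0.5, -0.5]
gripper_width: 1.002
```

Call:
step_arm(steps=[0,0,0,-20,-20,40,1,0,0,0,-30,-30,20,1,0,0,0,-30,-30,0,1,0,0,0,0,-20,0,1,0,0,0,0,0,0,1,0,0,0,0,0,0,1])

```text
time: 49.1
ee_pos: [0.4072, 0.2228, 0.3259]
eef_rot: [0.738, 0.675, 0.0, -0.002]
ft_force: [0.5, 1.5, 0.3]
gripper_width: 0.999
```

```bash
python3 st.py wrist w31; python3 - <<'E'
from h import *
snap("side","s31",(180,140,440,320),3)
snap("top","t31",(100,170,460,330),2.2)
E
```

```text
49.1 F [0.5 1.5 0.3] p [0.4072 0.2228 0.3259] g 0.999 j [-1.07 -0.09  0.44  1.73  0.04  1.5  -0.72] tx_ang 84.93 tz [-0.002  0.003 -1.   ]
```

View pics/w31.png

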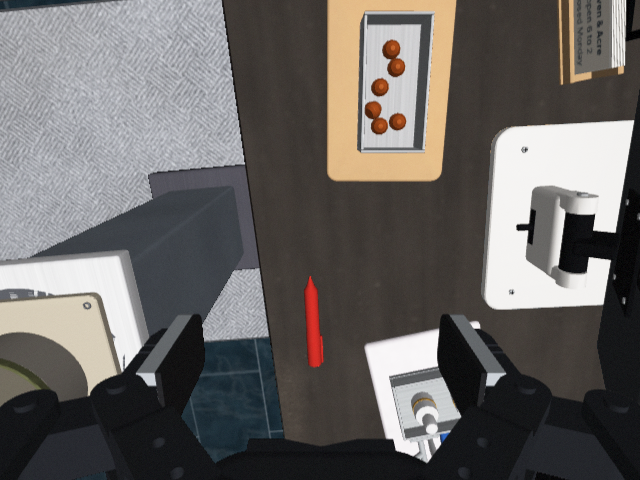

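View pics/s31.png

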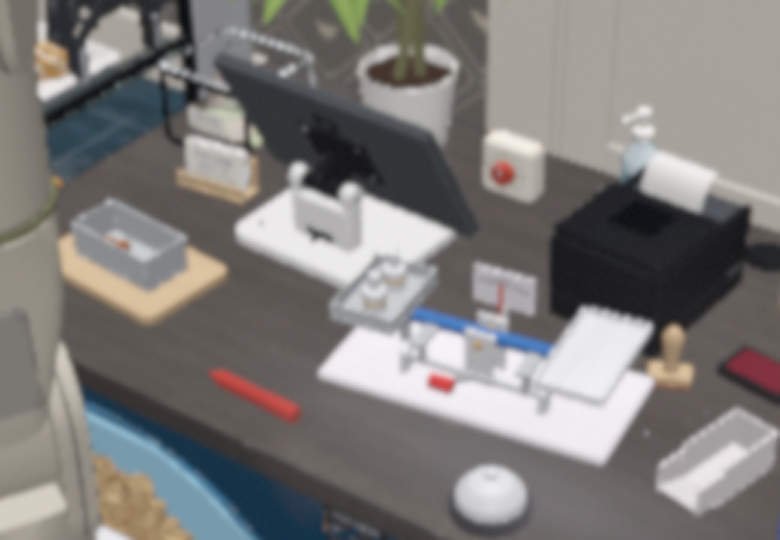

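View pics/t31.png

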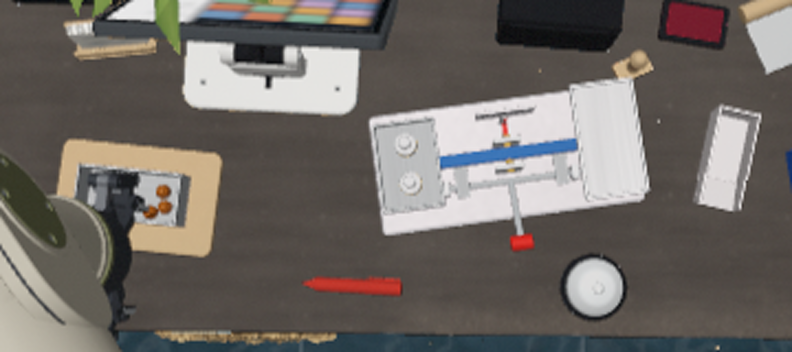

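```bash
python3 - <<'E'
from bench import job
print(job.finish_job())
E
```

```text
the job is handed in; nothing more can be done
None
```

The check-weigh is done and handed in at about 49 s of the 210 s allowed; finishing reports no verdict.

1. **Loading:** I stood both weights in the left pan. Then I poured all six caramels into the tray and set the empty scoop upright back on the counter.
2. **Weighing:** I swung the lever over to its stop, let go and waited about 4 s. The tray side had sunk, and two side pictures 2.5 s apart showed no change. I then swung the lever back to its stop; the beam was level before I touched the tray.
3. **Placing:** I lifted the tray off and set it on the board, long side along the board's. The gripper released it within about 1 mm of the board centre I measured.

**Last checks:**
- The final pictures show six caramels in the tray and both weights standing in their pan. The beam is level, the lever is at its arrested position, and the scoop is upright and empty.
- The bell, card holder and marker look undisturbed, and the robot is clear of everything.
- I saw no knock to the weights or the board.
- No third weight appeared in any view, but the space behind the monitor and under the plant was not fully visible.
- Pressing the lever onto its arrested stop briefly read about 52 N vertically at the wrist (limit 120 N). That was through the finger grip on the knob, not the arm or gripper body.

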